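# Free a clamp strap by forking back its spring bar

## Task

Take the forked tool from its wooden stand, set its prongs astride the bare shank of the fixture's spring bar, push the collar sideways gently (never over 12 N: a hard stop comes soon after the catch lets go) and hold it back while the clamp strap rises free of the brazed tube joint. Work the bar with the tool only, never with the gripper; then let the bar spring back and put the tool back upright and fully home in its stand. Leave the other things on the bench where they are.

Things in the scene. Friction and masses are not known exactly. Their poses are not given: they have to be found in the camera images.
- fixture: brazing fixture, fixed: dark steel plate 200 (x) x 160 (y) x 15 mm with a copper tube joint under a steel clamp strap. Origin on the bench, on the strap's centre line; plate spans x -100..100, y -100..60. z up. Strap along x at y 0, hinged at x 55; its lug, at x -60, sits between two upright ears and is caught by the tip of a spring bar lying along y at x -60, z 60.
- bar_shank (a point): middle of the spring bar's bare round shank (6 mm in diameter, 10 mm of it exposed along y), on its axis, bar at rest: fixture x -60, y -21, z 60 mm; fixed to the fixture, same axes. The ear's outer face is 5 mm away towards +y; the collar's face 5 mm away towards -y (collar 22 mm in diameter, 4 mm thick, moves with the bar). 45 mm clear below to the plate.
- ear_top (a point): middle of the top of the ear beside the shank: fixture x -60, y -13, z 72 mm. Ear 22 mm long in x, 6 mm thick in y. A twin ear stands at y +13. Fixed to the fixture, same axes.
- barrel_mouth (a point): centre of the mouth of the fixed steel barrel (24 mm in diameter, 36 mm long towards -y) that takes the coil spring behind the collar: fixture x -60, y -50, z 60 mm. Same axes as the fixture.
- spring_bar (a joint): travel of the spring bar in m: 0 at rest, growing as the collar is pushed to the fixture's -y, away from the ear. It takes about 2 N at first plus 0.3 N per mm, and friction up to 2 N. The travel that frees the strap differs from bar to bar (3 to 15 mm); a hard stop follows 1.5 mm after it, felt as a sharp rise in force. It springs back when let go.
- strap (a joint): angle of the clamp strap in rad: 0 shut (held down by the spring bar), up to 0.36 when freed. A damped spring lifts it slowly, in about 2 s (lug rises about 40 mm, to 110 mm above the bench), and keeps it up; the bar must be held back until it has clearly risen.
- fork_tool: forked tool, 126 mm long, about 160 g, upright in the stand. Origin at the middle of the fork's lower end; z up the tool, x across the prongs, y through the blade. Blade 22 (x) x 4 (y) mm, z 0-60; slot between prongs 12 mm wide, 16 mm deep, open below. Steel flange 40 x 30 mm, z 60-66; wooden handle 26 (x) x 20 (y) mm, z 66-126. A half turn about z looks the same.
- fork_slot (a point): point in the middle of the fork's slot, 8 mm above the lower end of the tool, on its centre line; same axes as the tool.
- stand: wooden block 98 (x) x 80 (y) x 70 mm fixed to the bench with an upright slot 28 mm (x) by 14 mm (y) right through its middle, in which the tool's blade stands; the tool's flange rests on the top at z 70, the fork's end then 10 mm above the bench. Origin under the middle of the block.
- flux_jar: bystander: white jar with a steel lid, 56 mm in diameter, 60 mm tall, origin under its centre
- steel_block: bystander: dark steel block 70 x 40 x 30 mm, origin under its centre
- coupling: bystander: short copper sleeve standing upright, 32 mm in diameter, 30 mm tall, origin under its centre
Mind the look-alikes: they are no part of the job. What is meant by the fork_tool is not blue or purple, and is the smaller of those in its own colour.

How it is judged:
On the way, in this order (a step that is already met when the one before it is completed fails the run):
1. the fork stands astride the spring bar's shank, between ear and collar (x of fork_slot in the frame of bar_shank between -0.005 and 0.005 m and y of fork_slot in the frame of bar_shank between -0.009 and 0.005 m and z of fork_slot in the frame of bar_shank between -0.01 and 0.006 m), for 0.1 s.
2. the strap has risen free while the fork holds the bar back (value of joint strap above 0.2 rad and contact force between fork_tool and spring_bar above 0.5 N), for 0.05 s.
At the end, for the whole second after the job is handed in: The strap is up (above 0.25 rad), the spring bar has sprung back to within 2 mm of rest, and the forked tool stands at rest in the stand's slot: within 8 mm of its centre, its flange on the block to within 4 mm, tilted less than 0.1 rad (value of joint strap above 0.25 rad and value of joint spring_bar below 0.002 m and horizontal distance between fork_tool and stand below 0.008 m and height (world z) of fork_tool between 0.006 and 0.014 m and angle between fork_tool's own z axis and vertical below 0.1 rad and linear speed of fork_tool below 0.02 m/s); the robot touches nothing.
It fails at once if the tool presses on the spring bar with more than 12 N while it is pushed back (contact force between fork_tool and spring_bar above 12 N and value of joint spring_bar above 0.002 m).
It fails at once if the tool presses on the fixture with more than 35 N (contact force between fork_tool and fixture above 35 N).
It fails at once if the gripper touches the spring bar (contact force between any of the fingers, the arm and spring_bar above 0.5 N).
It fails at once if a bystander is moved by more than 25 mm (distance of any of flux_jar, steel_block, coupling from where it was at the start of the episode above 0.025 m).
It also fails if it takes over 64 s, if anything falls off the work surface, if the arm or the gripper's body presses on something with over 40 N, if the wrist force passes 120 N, or if a joint passes its speed limit or range.

## Robot

A 6-joint arm with a two-finger parallel gripper is mounted at the origin on the work surface. World frame = base frame: x ahead of the robot, y to its left, z up, the work surface at z = 0. Lengths are in m, angles in rad, forces in N, time in s.
With the tool pointing down it reaches from about 0.35 to 0.975 m from the base axis. Payload 4.9 kg.
Tool frame: the origin (TCP) lies on the centre line of the jaws, within the pads' length; the fingertips stand ctrl.nose_length ahead of it and the grasp point (between the pads) lies 2 mm behind it (ctrl.nose_length is the distance from the TCP to the fingertips, in m); z points along the fingers, y is the direction in which the jaws open and shut (so a half turn about z gives the same grasp; the last joint's range is limited). The gripper opens to 85 mm and grips with 20 to 120 N. Pads are 22 mm wide; open, the fingers measure 114 mm over their backs; the gripper's body (76 mm by 85 mm) begins 54 mm behind the grasp point. The pads swing forward as they close: fully open they stand 13 mm farther back than shut.
Start: joints at [-1.293, 0.053, 1.613, -0, 1.476, -0.119], TCP at [0.242, -0.576, 0.248] pointing down, gripper open.
Joint ranges: [-3.01, 3.01], [-1.01, 2.22], [0.06, 2.58], [-1.02, 4.17], [0.09, 2.62], [-3.14, 3.14]. Speed limits (rad/s): [2.57, 2.57, 3.14, 3.14, 3.14, 3.14].

## Interface

Orientations are given as a rotation vector (axis times angle).
In Python, from station import sensors, get_image, order, ctrl gives the robot as it stands.
- The arm moves only by the tool move_arm, never from a script. Its argument "increments" is a list of rows, each a list of 5 numbers: the shift along the tool's x, y, z in cm, then the turn about the tool's z in degrees, then the finger opening in cm, from 0 to 8.54. In form: [[dx, dy, dz, twist, gripper], ...]. A call has 1 to 5 rows; each row is the pose to reach, as a shift and turn from the pose commanded when the call began, along the tool's axes at that moment; what a row does not reach only later rows make up. A row lasts 1/8 s, in which the tool goes at most 62.5 mm and 10.7 degrees, less where a joint would pass 70% of its speed; a pose out of reach is approached as far as the arm can. A call with a gripper value outside its range is refused whole. The fingers move at their own pace and stop on an object; "newtons" is the grip in N (left out, the last holds). Time passes only in rows, so rows that repeat a pose let the fingers close. It gives the time, the measured TCP pose, the force and the opening at its end, in the units of the state.
- sensors.get_obs(): the state, without advancing time (a new reading comes with each control period).
- get_image(name): name is "scene" or "top" or "wrist"; returns a dict with "image" (420x560x3 uint8, red, green, blue), "K" (3x3 intrinsics, pixels), "D" ([k1, k2, p1, p2, k3] as OpenCV has them; the pictures are not rectified), "R" (3x3) and "t" (3): a world point X has camera coordinates R X + t. Camera axes: x right, y down, z forward; pixel columns grow to the right and rows downward; lengths in m; the calibration is good to about 2 mm. A picture is of the moment at which its call begins. There is no depth.
- order.finish_job(): hands the job in, once; it reports no verdict.
The state is a dict: "t": time; "q": joint angles; "dq": joint speeds; "effort": joint torques, N m; "tool_pos": TCP position; "tool_rot": TCP orientation; "contact_force": force on the tool from outside, world axes, zero at the start; "wrist_torque": the same for the moment, N m; "opening": finger opening in m.
Only numpy, scipy, OpenCV 4.12 (cv2) and the standard library are available. Lean on these libraries where they do the work, as an engineer would, in place of code of your own. Each camera call takes 0.05 s, during which the arm holds its last target.

## Working session

There is one attempt and no reset: what is moved stays moved. The work goes in short steps, Python scripts to look and compute and a tool call to move; the robot and the scene stay as the last step left them, time stands still between calls to the robot, and variables do not carry over. Pictures are saved under pics/ and viewed, and the job is handed in when it is done.

Besides the shell and the picture viewer there is one more tool, called after ">>>" as name(argument=value, ...), one argument or row to a line, values as JSON. move_arm: Moves the arm, as the interface text tells. Its arguments: {"type":"object","properties":{"increments":{"type":"array"},"newtons":{"type":"number"}},"required":["increments"]}

```bash
mkdir -p pics; cat > h.py <<'E'
import numpy as np, cv2
from station import sensors, get_image, order, ctrl
def snap(name,fn):
    d=get_image(name); cv2.imwrite('pics/'+fn+'.png',cv2.cvtColor(d['image'],cv2.COLOR_RGB2BGR)); 
    np.savez('pics/'+fn+'.npz',**{k:np.array(v) for k,v in d.items()}); return d
def load(fn): return dict(np.load('pics/'+fn+'.npz'))
def ray(d,px):
    p=cv2.undistortPoints(np.array(px,float).reshape(-1,1,2),d['K'],d['D']).reshape(-1,2)
    v=np.c_[p,np.ones(len(p))]@d['R']; c=-d['R'].T@d['t']; return c,v
def onz(d,px,z):
    c,v=ray(d,px); return c+v*((z-c[2])/v[:,2])[:,None]
def proj(d,X):
    return cv2.projectPoints(np.array(X,float).reshape(-1,1,3),cv2.Rodrigues(d['R'])[0],d['t'],d['K'],d['D'])[0].reshape(-1,2)
def tri(ds,pxs):
    A=np.zeros((3,3));b=np.zeros(3)
    for d,p in zip(ds,pxs):
        c,v=ray(d,p);v=v[0]/np.linalg.norm(v[0]);M=np.eye(3)-np.outer(v,v);A+=M;b+=M@c
    return np.linalg.solve(A,b)
E
python3 - <<'E'
from h import *
np.set_printoptions(precision=4,suppress=True)
for n in ['scene','top','wrist']:
    d=snap(n,n+'0'); print(n,-d['R'].T@d['t'],d['K'][0,0])
print(sensors.get_obs(),ctrl.nose_length)
E
```

```text
scene [1.1115 0.4345 0.5562] 516.5064489661759
top [ 0.5286 -0.0635  0.943 ] 415.9303873056476
wrist [ 0.3095 -0.5488  0.3724] 367.60404731457487
{'t': 0.15, 'q': array([-1.293 ,  0.0533,  1.614 , -0.    ,  1.476 , -0.119 ]), 'dq': array([-0.0002, -0.0008, -0.0031, -0.0009, -0.0017, -0.0014]), 'effort': array([  0.0005, -39.4242, -37.0721,  -0.0002,   0.0047,   0.    ]), 'tool_pos': array([ 0.2414, -0.576 ,  0.2473]), 'tool_rot': array([-3.0783, -0.619 ,  0.0002]), 'contact_force': array([ 0.6024,  0.4004, -0.3572]), 'wrist_torque': array([ 0.0006, -0.0031, -0.0191]), 'opening': 0.08545664141376282} 0.017
```

View pics/scene0.png

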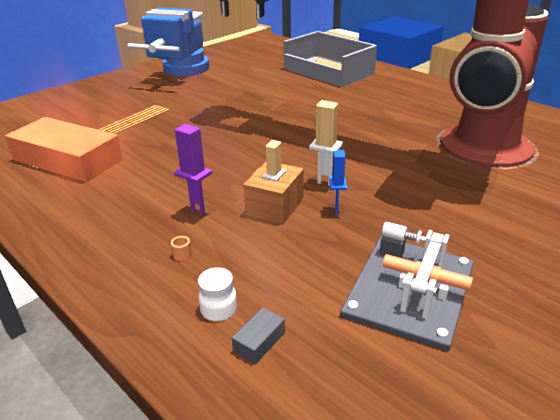

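View pics/top0.png

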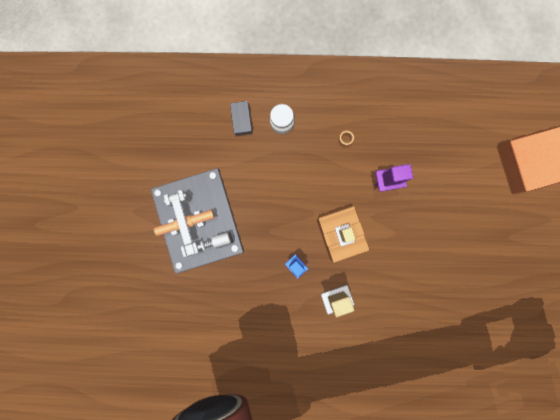

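View pics/wrist0.png

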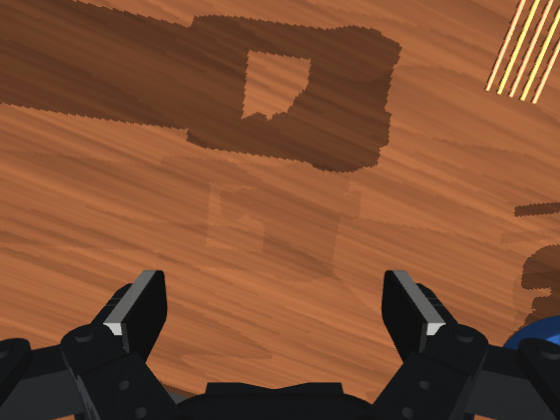

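```bash
python3 - <<'E'
from h import *
im=cv2.imread('pics/top0.png')
a=cv2.resize(im[160:285,140:260],None,fx=5,fy=4.8,interpolation=cv2.INTER_CUBIC)
cv2.imwrite('pics/c1.png',cv2.resize(im[160:280,140:260],None,fx=5,fy=5,interpolation=cv2.INTER_CUBIC))
cv2.imwrite('pics/c2.png',cv2.resize(im[195:275,300:380],None,fx=7,fy=7,interpolation=cv2.INTER_CUBIC))
im=cv2.imread('pics/scene0.png')
cv2.imwrite('pics/c3.png',cv2.resize(im[210:350,340:480],None,fx=4.2,fy=4.2,interpolation=cv2.INTER_CUBIC))
cv2.imwrite('pics/c4.png',cv2.resize(im[130:225,235:315],None,fx=6,fy=6,interpolation=cv2.INTER_CUBIC))
E
```

```text
(no output)
```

View pics/c1.png

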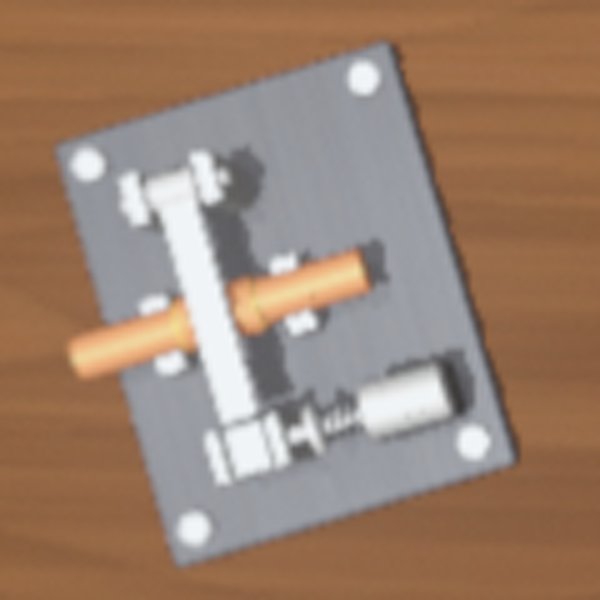

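View pics/c2.png

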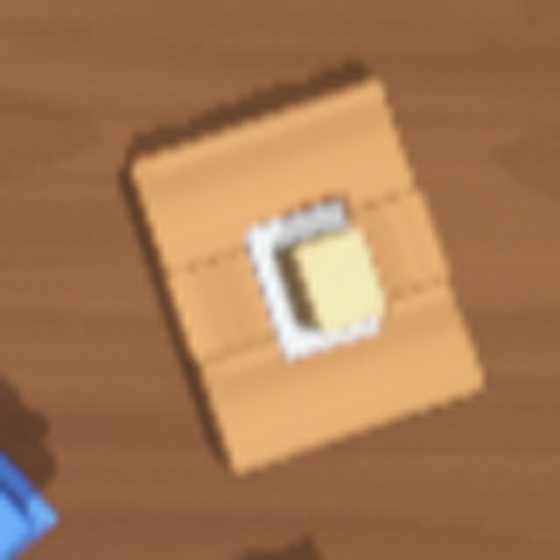

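View pics/c3.png

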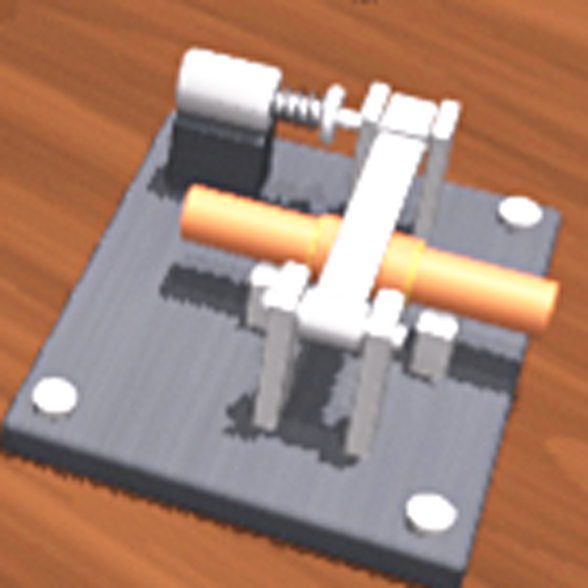

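View pics/c4.png

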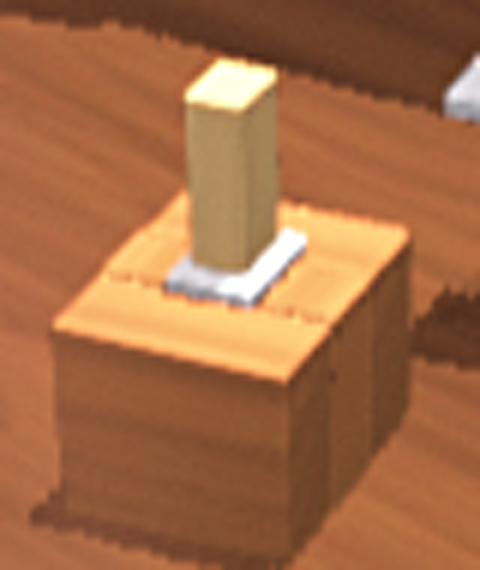

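```bash
python3 - <<'E'
from h import *
np.set_printoptions(precision=4,suppress=True)
d=load('top0'); s=load('scene0')
def cv(p,o,f): return (np.array(p,float)+.5)/f-.5+np.array(o)
P=onz(d,cv([(58,150),(393,43),(520,462),(182,567)],(140,160),5),.015)
def fit(P,L):
    L=np.array(L,float);c=L.mean(0);C=P[:,:2].mean(0)
    a=((P[:,0]-C[0])+1j*(P[:,1]-C[1]))@np.conj((L-c)@[1,1j]); th=np.angle(a)
    R=np.array([[np.cos(th),-np.sin(th)],[np.sin(th),np.cos(th)]]); t=C-R@c
    print('yaw',th,'o',t,'res',(P[:,:2]-(L@R.T+t))*1e3); return R,t
R,t=fit(P,[(.1,.06),(.1,-.1),(-.1,-.1),(-.1,.06)])
S=onz(d,cv([(133,160),(380,80),(485,382),(237,472)],(300,195),7),.07)
R2,t2=fit(S,[(.049,.04),(.049,-.04),(-.049,-.04),(-.049,.04)])
# scene check
def W(l,R,t): l=np.array(l,float); return np.r_[R@l[:2]+t,l[2]]
pts={'shank':(-.06,-.021,.06),'eartop':(-.06,-.013,.072),'mouth':(-.06,-.05,.06),'c1':(.1,-.1,.015),'c2':(.1,.06,.015),'c3':(-.1,.06,.015)}
for n,l in pts.items(): print(n,W(l,R,t),'scene crop',(proj(s,W(l,R,t))[0]-[340,210]+.5)*4.2,'top crop',(proj(d,W(l,R,t))[0]-[140,160]+.5)*5)
for l in [(.049,.04,.07),(.049,-.04,.07),(-.049,.04,.07),(0,0,.136)]: print(W(l,R2,t2),'scene',(proj(s,W(l,R2,t2))[0]-[235,130]+.5)*6,(proj(d,W(l,R2,t2))[0]-[300,195]+.5)*7)
E
```

```text
yaw 0.3311704391617778 o [0.5455 0.1643] res [[-1.7071 -1.0174]
 [-1.5888 -0.0634]
 [ 1.0487  1.4438]
 [ 2.2472 -0.3629]]
yaw 0.3499785571687858 o [ 0.531  -0.1758] res [[ 0.1685 -1.118 ]
 [-1.3655  0.3795]
 [ 1.1604  1.1945]
 [ 0.0366 -0.456 ]]
shank [0.4956 0.125  0.06  ] scene crop [345.8694 119.5212] top crop [306.9771 435.3473]
eartop [0.493  0.1325 0.072 ] scene crop [371.258   99.1718] top crop [282.6926 441.9704]
mouth [0.5051 0.0976 0.06  ] scene crop [270.8297 100.8378] top crop [372.0072 414.8685]
c1 [0.6726 0.1023 0.015 ] scene crop [ -3.1826 419.1157] top crop [393.4924  40.0089]
c2 [0.6206 0.2536 0.015 ] scene crop [462.4222 565.4448] top crop [ 56.4595 146.6903]
c3 [0.4315 0.1886 0.015 ] scene crop [559.3082 206.562 ] top crop [181.4959 572.5472]
[ 0.5633 -0.1214  0.07  ] scene [285.3298 380.9772] [129.7586 160.9676]
[ 0.5908 -0.1965  0.07  ] scene [ 47.5029 326.5171] [381.8317  75.9964]
[ 0.4713 -0.155   0.07  ] scene [413.1    232.3938] [235.9669 472.5843]
[ 0.531  -0.1758  0.136 ] scene [228.9814  88.5467] [340.0013 273.6355]
```

>>> move_arm(
  increments=[
    [6,-3.6,0,0,8.5],
    [12,-7.2,0,0,8.5],
    [18,-10.8,0,0,8.5],
    [24,-14.4,0,0,8.5],
    [30,-18,0,0,8.5],
  ],
)

```text
t: 0.78
tool_pos: [0.4273, -0.3227, 0.2481]
tool_rot: [-3.08, -0.619, -0.0]
contact_force: [1.0, -0.7, -0.5]
opening: 0.0852
```

```bash
python3 - <<'E'
from h import *
np.set_printoptions(precision=4,suppress=True)
d=snap('wrist','w1');o=sensors.get_obs();print(o['t'],o['tool_pos'],o['tool_rot'],o['dq'])
for l in [(.5310,-.1758,.136),(.5633,-.1214,.07),(.5908,-.1965,.07),(.4713,-.155,.07)]: print(proj(d,l))
E
```

```text
0.825 [ 0.4309 -0.3171  0.2481] [-3.0739 -0.6278 -0.0063] [-0.0919  0.0172 -0.0166 -0.0607 -0.0082 -0.1663]
[[ 99.6041 -52.5003]]
[[  77.7062 -101.7648]]
[[194.9002 -94.9869]]
[[92.0919 52.9306]]
```

View pics/w1.png

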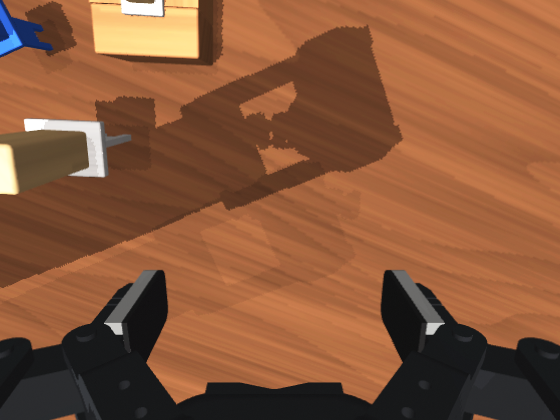

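>>> move_arm(
  increments=[
    [3,-4,0,1.5,8.5],
    [5,-7.6,0,2.7,8.5],
    [5,-7.6,0,2.7,8.5],
    [5,-7.6,0,2.7,8.5],
  ],
)

```text
t: 1.32
tool_pos: [0.4432, -0.2356, 0.2482]
tool_rot: [3.093, 0.547, -0.0]
contact_force: [-0.7, 0.3, 0.4]
opening: 0.0849
```

```bash
python3 - <<'E'
from h import *
np.set_printoptions(precision=4,suppress=True)
d=snap('wrist','w2');o=sensors.get_obs();print(o['t'],o['tool_pos'],o['tool_rot'],o['dq'])
for l in [(.5310,-.1758,.136),(.5633,-.1214,.07),(.5908,-.1965,.07),(.4713,-.155,.07)]: print(proj(d,l))
E
```

```text
1.375 [ 0.4431 -0.236   0.2482] [ 3.0936  0.5453 -0.0004] [-0.0121  0.0067 -0.0052  0.0031  0.0014  0.0049]
[[228.2198  44.6658]]
[[181.4002 -16.3818]]
[[291.4303 -16.5002]]
[[190.4849 121.8568]]
```

View pics/w2.png

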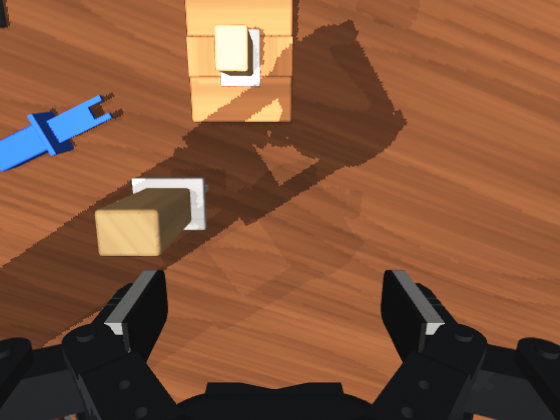

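```bash
python3 - <<'E'
from h import *
np.set_printoptions(precision=4,suppress=True)
w=load('w2');d=load('top0'); s=load('scene0')
print('big',tri([w,d,s],[(128,233),(343,307),(326,104)]))
im=cv2.cvtColor(w['image'],cv2.COLOR_RGB2BGR)
cv2.imwrite('pics/c5.png',cv2.resize(im[0:130,170:310],None,fx=5,fy=5,interpolation=cv2.INTER_CUBIC)[:600])
cv2.imwrite('pics/c6.png',cv2.resize(s['image'][80:200,290:370,::-1],None,fx=5,fy=5))
E
```

```text
big [ 0.4046 -0.1604  0.1775]
```

View pics/c5.png

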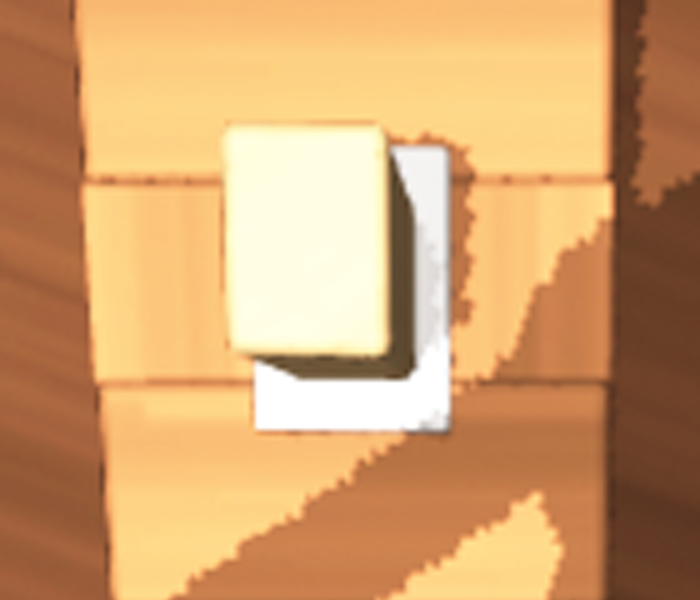

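View pics/c6.png

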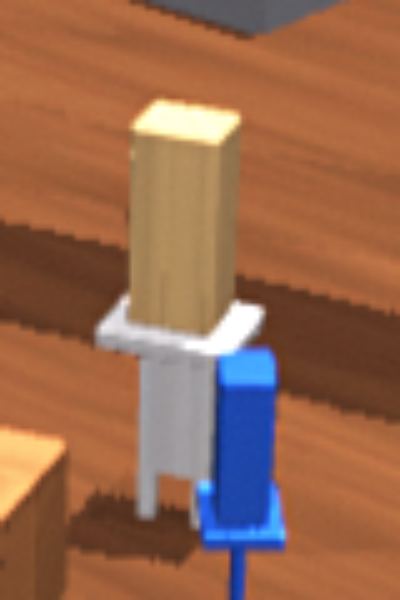

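```bash
python3 - <<'E'
from h import *
np.set_printoptions(precision=4,suppress=True)
w=load('w2')
cv=lambda p:(np.array(p,float)+.5)/5-.5+[170,0]
a=.349;X=np.array([np.cos(a),np.sin(a)]);Y=np.array([np.sin(a),-np.cos(a)])
tcp=np.array([.4431,-.236])
for n,p,z in [('top',[(225,125),(385,125),(388,355),(232,355)],.136),('fl',[(450,145),(450,430),(255,430)],.076),('st',[(612,180),(607,382),(98,382),(84,180)],.07)]:
    q=onz(w,cv(p),z)[:,:2]; print(n,q.mean(0),[((r-tcp)@X*1e3,(r-tcp)@Y*1e3) for r in q])
print((np.array([.531,-.1758])-tcp)@X,(np.array([.531,-.1758])-tcp)@Y)
E
```

```text
top [ 0.5299 -0.178 ] [(np.float64(113.9843528330626), np.float64(-34.09800598526472)), (np.float64(114.00377574693492), np.float64(-15.354838812582335)), (np.float64(88.74199138749952), np.float64(-15.533554961695447)), (np.float64(88.7259386630731), np.float64(-34.43751524131246))]
fl [ 0.5255 -0.1846] [(np.float64(121.55155002374036), np.float64(-9.874210627032996)), (np.float64(81.77049156085502), np.float64(-10.314642819850421)), (np.float64(81.74972074282563), np.float64(-40.25455743528377))]
st [ 0.5315 -0.1766] [(np.float64(117.72564875801649), np.float64(14.316674767397858)), (np.float64(89.02279397768706), np.float64(13.963075308896782)), (np.float64(88.96546331693477), np.float64(-65.1837847702)), (np.float64(117.65691045636265), np.float64(-65.36649040487262))]
0.10318684834581587 -0.02651272012558497
```

>>> move_arm(
  increments=[
    [5,-1.2,0,0,8.5],
    [10.1,-2.5,0,0,8.5],
    [10.1,-2.5,5,0,6],
    [10.1,-2.5,9,0,5],
    [10.1,-2.5,9,0,5],
  ],
)

```text
t: 2.0
tool_pos: [0.5271, -0.177, 0.1539]
tool_rot: [-3.089, -0.543, 0.011]
contact_force: [-0.6, -0.9, -0.3]
opening: 0.0497
```

```bash
python3 - <<'E'
from h import *
np.set_printoptions(precision=4,suppress=True)
d=snap('wrist','w3');snap('scene','s3');o=sensors.get_obs();print(o['t'],o['tool_pos'],o['tool_rot'],o['dq'],o['contact_force'])
E
```

```text
2.1 [ 0.5299 -0.1782  0.1592] [3.0936 0.5444 0.0007] [ 0.0041 -0.0284 -0.0337  0.0012 -0.0045  0.0024] [-0.5657  0.1576 -0.165 ]
```

View pics/w3.png

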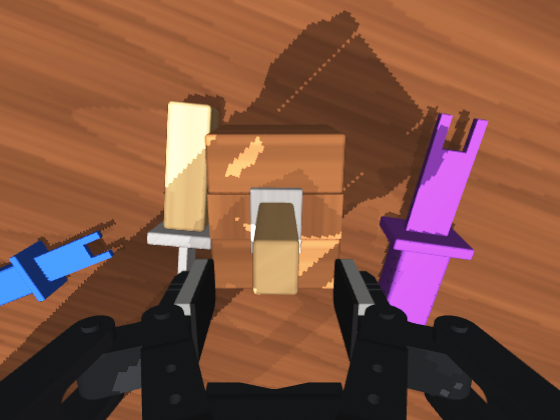

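View pics/s3.png

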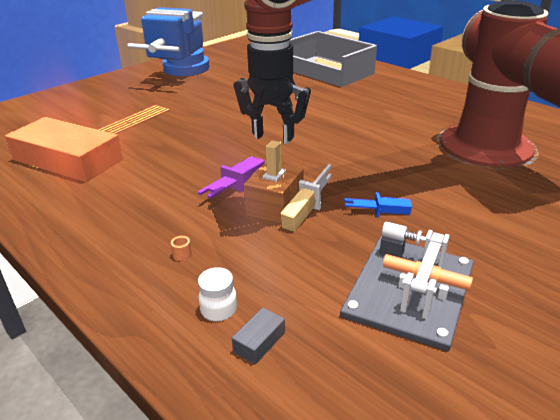

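>>> move_arm(
  increments=[
    [0,0,2.4,0,5],
    [0,0,4.8,0,5],
    [0,0,4.8,0,5],
    [0,0,4.8,0,3.5],
    [0,0,4.8,0,1.5],
  ],
  newtons=60,
)

```text
t: 2.72
tool_pos: [0.5308, -0.1776, 0.1126]
tool_rot: [3.092, 0.546, 0.004]
contact_force: [-1.5, 1.9, 3.2]
opening: 0.0192
```

>>> move_arm(
  increments=[
    [0,0,0,0,1.2],
    [0,0,0,0,1.2],
    [0,0,0,0,1.2],
  ],
  newtons=60,
)

```text
t: 3.1
tool_pos: [0.5308, -0.1776, 0.1126]
tool_rot: [3.092, 0.546, 0.004]
contact_force: [-0.4, 0.8, 6.7]
opening: 0.0194
```

```bash
python3 - <<'E'
from h import *
np.set_printoptions(precision=4,suppress=True)
d=snap('wrist','w4');snap('scene','s4');o=sensors.get_obs();print(o['t'],o['tool_pos'],o['tool_rot'],o['opening'],o['contact_force'])
E
```

```text
3.2 [ 0.5308 -0.1776  0.1126] [3.0916 0.5462 0.0041] 0.019266508923597554 [-2.2063  1.0122  5.7195]
```

View pics/w4.png

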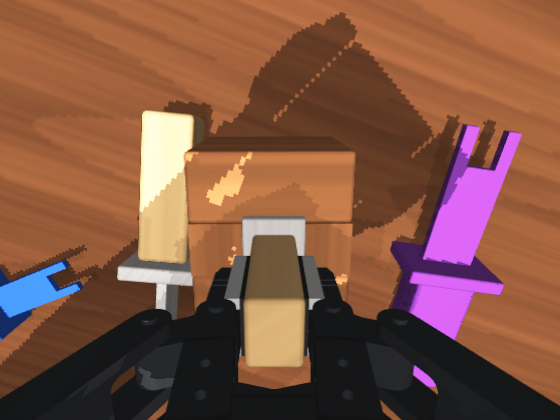

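View pics/s4.png

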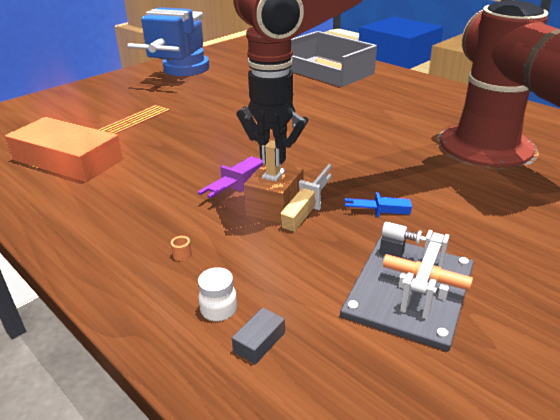

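>>> move_arm(
  increments=[
    [0,0,-3,0,1.2],
    [0,0,-8,0,1.2],
    [0,0,-13.5,0,1.2],
    [-1.5,-5,-14,0,1.2],
    [-3,-10,-14,1.1,1.2],
  ],
)

```text
t: 3.82
tool_pos: [0.4669, -0.0929, 0.2518]
tool_rot: [3.098, 0.514, 0.003]
contact_force: [-0.4, -0.3, -1.6]
opening: 0.0193
```

>>> move_arm(
  increments=[
    [0,-5.5,0,0,1.2],
    [0,-11,0,0,1.2],
    [0,-16,0,0,1.2],
    [0,-18.5,0,0,1.2],
    [0,-19.5,0,0,1.2],
  ],
)

```text
t: 4.45
tool_pos: [0.4033, 0.0921, 0.2502]
tool_rot: [3.098, 0.52, 0.0]
contact_force: [0.5, -1.2, -1.5]
opening: 0.0194
```

```bash
python3 - <<'E'
from h import *
np.set_printoptions(precision=4,suppress=True)
import time
d=snap('wrist','w5');o=sensors.get_obs();print(o['t'],o['tool_pos'],o['tool_rot'],o['dq'],o['contact_force'])
E
```

```text
4.5 [0.4033 0.0923 0.2502] [-3.0978 -0.5196  0.0002] [-0.043   0.0128 -0.0127 -0.0146 -0.0079 -0.0376] [ 0.0296 -0.287  -0.9362]
```

View pics/w5.png

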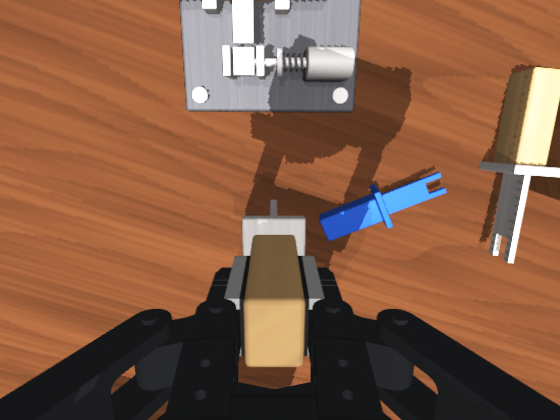

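```bash
python3 - <<'E'
from h import *
w=load('w5')
im=w['image'][:,:,::-1]
cv2.imwrite('pics/c7.png',cv2.resize(im[30:105,210:365],None,fx=5,fy=5,interpolation=cv2.INTER_CUBIC))
cv2.imwrite('pics/c8.png',cv2.resize(im[190:290,230:330],None,fx=5,fy=5,interpolation=cv2.INTER_CUBIC))
E
```

```text
(no output)
```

View pics/c7.png

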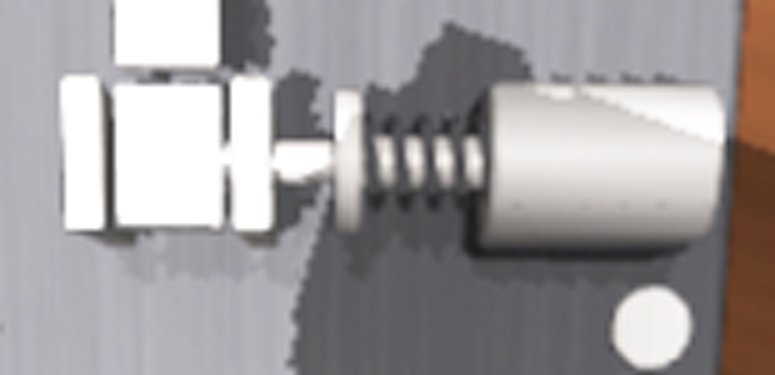

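View pics/c8.png

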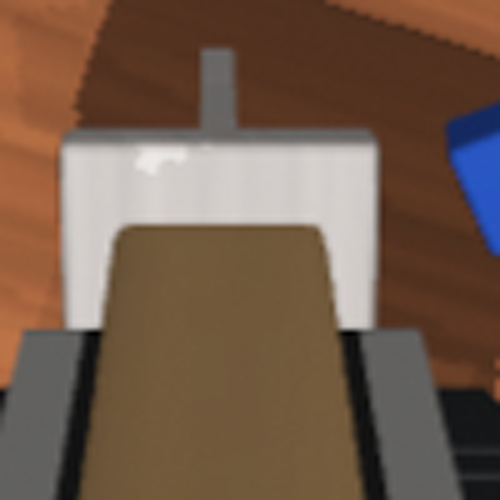

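```bash
python3 - <<'E'
from h import *
np.set_printoptions(precision=2,suppress=True)
w=load('w5'); T=np.array([.4033,.0923]); a=2*np.arctan2(.5196,3.0978);print(a)
X=np.array([np.cos(a),np.sin(a)]);Y=np.array([np.sin(a),-np.cos(a)])
G=lambda px,z: (lambda q: np.c_[(q-T)@X,(q-T)@Y]*1e3)(onz(w,px,z)[:,:2])
cv=lambda p:(np.array(p,float)+.5)/5-.5+[210,30]
# shank predicted by top fit
S=np.array([.4956,.125]);print('pred shank',(S-T)@X*1e3,(S-T)@Y*1e3)
# implied shank position from each feature: gx = lx+60 -> shift ; gy(local): Y gripper = -y fixture
print('ear far edge x-> shank x', G(cv([(232,72),(272,72),(62,74),(105,74)]),.072)[:,0]-11)
print('ear y edges -> shank y', G(cv([(232,120),(272,120),(62,120),(105,120)]),.072)[:,1]-np.array([10-21,16-21,-16-21,-10-21]))
print('shank axis', G(cv([(300,157)]),.063))
print('collar top edge', G(cv([(335,90),(360,90)]),.066),'mid', G(cv([(350,157)]),.071))
print('barrel mouth', G(cv([(490,165)]),.072), G(cv([(605,84),(605,248)]),.06))
# plate edge orientation
g=cv2.cvtColor(w['image'],cv2.COLOR_RGB2GRAY)
pp=onz(w,[(189,109),(352,109)],.015)[:,:2]; print('front edge',G([(189,109),(352,109)],.015))
print(G([(189,109),(352,109.)],.015)[:,0]+40)
E
python3 - <<'E'
import sys;sys.path.insert(0,'.')
import cv2;im=cv2.imread('pics/w5.png');cv2.imwrite('pics/c9.png',cv2.resize(im[60:120,175:370],None,fx=4,fy=4,interpolation=cv2.INTER_CUBIC))
E
```

```text
0.33236995803154407
pred shank 97.91807290782032 -0.7943538372705138
ear far edge x-> shank x [100.69 100.69 100.4  100.41]
ear y edges -> shank y [-1.43 -1.31 -1.43 -0.85]
shank axis [[100.45  -2.14]]
collar top edge [[109.87   3.36]
 [109.87   7.24]] mid [[99.75  5.66]]
barrel mouth [[98.51 27.2 ]] [[111.43  46.1 ]
 [ 86.95  47.2 ]]
front edge [[ 62.29 -79.12]
 [ 62.24  75.2 ]]
[102.29 102.24]
```

View pics/c9.png

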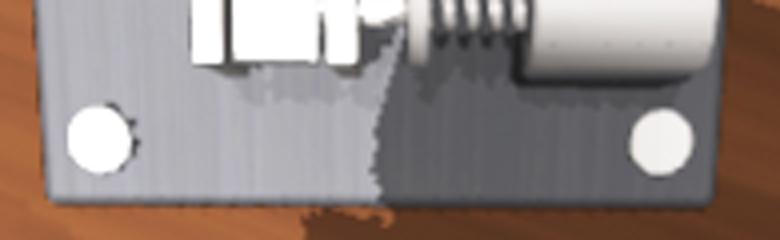

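```bash
python3 - <<'E'
from h import *
np.set_printoptions(precision=2,suppress=True)
w=load('w5'); T=np.array([.4033,.0923]); a=.3324
X=np.array([np.cos(a),np.sin(a)]);Y=np.array([np.sin(a),-np.cos(a)])
G=lambda px,z: (lambda q: np.c_[(q-T)@X,(q-T)@Y]*1e3)(onz(w,px,z)[:,:2])
cv=lambda p:(np.array(p,float)+.5)/5-.5+[230,190]
e=.2502-.1026
print('tip',G(cv([(200,48),(236,48)]),e)); print('flange',G(cv([(62,140),(378,140)]),e+.066),G(cv([(65,128),(375,128)]),e+.06))
w=load('w3')
E
```

```text
tip [[10.34 -1.54]
 [10.34  3.09]]
flange [[ 19.74 -13.56]
 [ 19.73  15.72]] [[ 18.97 -13.79]
 [ 18.96  15.94]]
```

>>> move_arm(
  increments=[
    [5,-1,0,0,1.2],
    [10,-2.2,0,0,1.2],
    [10,-2.2,3,0,1.2],
    [10,-2.2,6,0,1.2],
    [10,-2.2,6,0,1.2],
  ],
)

```text
t: 5.12
tool_pos: [0.4899, 0.1431, 0.1869]
tool_rot: [3.099, 0.515, -0.011]
contact_force: [0.1, -0.1, -1.5]
opening: 0.0193
```

```bash
python3 - <<'E'
from h import *
np.set_printoptions(precision=4,suppress=True)
d=snap('wrist','w6');s=snap('scene','s6');t=snap('top','t6');o=sensors.get_obs();print(o['t'],o['tool_pos'],o['tool_rot'],o['dq'],o['contact_force'])
cv2.imwrite('pics/c10.png',cv2.resize(s['image'][180:300,360:500,::-1],None,fx=5,fy=5,interpolation=cv2.INTER_CUBIC))
E
```

```text
5.275 [0.4923 0.1439 0.1918] [3.0989 0.5154 0.0034] [ 0.0028 -0.0133 -0.0106  0.0001 -0.0039  0.0006] [-0.364  -0.4377 -1.4473]
```

View pics/w6.png

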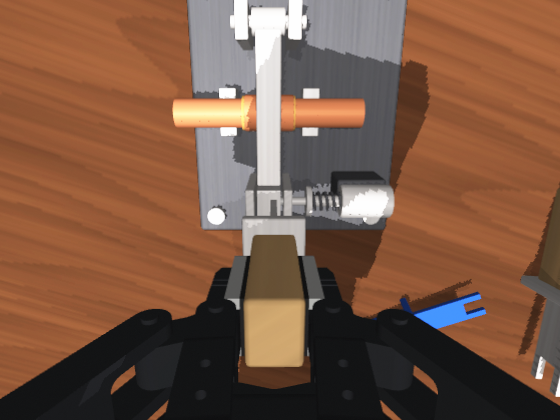

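View pics/c10.png

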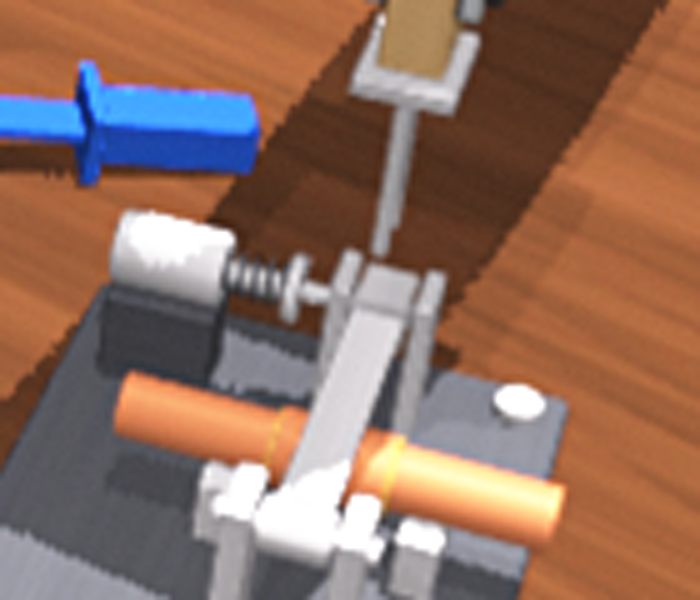

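>>> move_arm(
  increments=[
    [0,0,0,0,1.2],
    [0,0,0,0,1.2],
    [0,0,0,0,1.2],
  ],
)

```text
t: 5.65
tool_pos: [0.4916, 0.1443, 0.1909]
tool_rot: [3.099, 0.517, 0.002]
contact_force: [0.0, 0.2, -1.8]
opening: 0.0191
```

```bash
python3 - <<'E'
from h import *
np.set_printoptions(precision=2,suppress=True)
o=sensors.get_obs();print(o['t'],o['tool_pos']*1e3,o['tool_rot']*1e3,o['dq'],o['contact_force'],o['wrist_torque'])
w=snap('wrist','w7'); T=o['tool_pos'][:2]; r=o['tool_rot']; a=2*np.arctan2(r[1],r[0])%(2*np.pi);print(a)
X=np.array([np.cos(a),np.sin(a)]);Y=np.array([np.sin(a),-np.cos(a)])
for S in ([.4956,.125],np.array([.4033,.0923])+.1*np.array([.9453,.3263])-.0013*np.array([.3263,-.9453])): print((S-T)@X*1e3,(S-T)@Y*1e3)
im=w['image'][:,:,::-1]
cv2.imwrite('pics/c11.png',cv2.resize(im[150:270,235:400],None,fx=4.5,fy=4.5,interpolation=cv2.INTER_CUBIC))
E
```

```text
5.65 [491.58 144.34 190.94] [3098.7   516.83    1.76] [ 0.    0.    0.01 -0.    0.   -0.  ] [ 0.    0.18 -1.81] [0.04 0.06 0.01]
0.33053786729421814
-2.4727867642627133 19.600008074986896
-0.3886091590170388 19.0899301417331
```

View pics/c11.png

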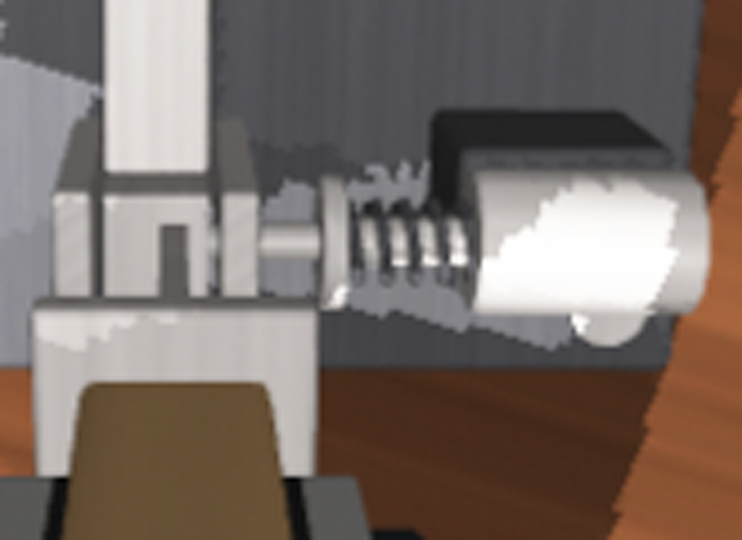

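```bash
python3 - <<'E'
from h import *
np.set_printoptions(precision=2,suppress=True)
w=load('w7'); T=np.array([.49158,.14434]); a=.3305
X=np.array([np.cos(a),np.sin(a)]);Y=np.array([np.sin(a),-np.cos(a)])
G=lambda px,z: (lambda q: np.c_[(q-T)@X,(q-T)@Y]*1e3)(onz(w,px,z)[:,:2])
cv=lambda p:(np.array(p,float)+.5)/4.5-.5+[235,150]
print('tip',G(cv([(160,225),(187,225)]),.0883))
print('flange',G(cv([(33,308),(318,308)]),.0883+.066))
q=G(cv([(222,194),(257,194),(222,290),(257,290)]),.072);print('ear',q,'shank',q[:2]-[11,-8])
print('collar',G(cv([(320,200)]),.069),G(cv([(320,241)]),.06),'shank row',G(cv([(292,240)]),.063))
print('barrel',G(cv([(470,172),(470,312)]),.06), G(cv([(470,243)]),.07))
E
```

```text
tip [[10.23 -1.4 ]
 [10.23  2.46]]
flange [[ 19.62 -13.82]
 [ 19.6   15.55]]
ear [[10.62  7.88]
 [10.61 13.21]
 [-4.73  8.  ]
 [-4.73 13.42]] shank [[-0.38 15.88]
 [-0.39 21.21]]
collar [[ 8.88 23.1 ]] [[-0.28 24.07]] shank row [[ 0.75 19.34]]
barrel [[ 11.13  47.65]
 [-12.35  48.83]] [[ 2.25 46.4 ]]
```

>>> move_arm(
  increments=[
    [0.3,0.9,0,0,1.2],
    [0.6,1.78,0,0,1.2],
    [0.6,1.78,0,0,1.2],
    [0.6,1.78,0,0,1.2],
    [0.6,1.78,0,0,1.2],
  ],
)

```text
t: 6.32
tool_pos: [0.5027, 0.1295, 0.1902]
tool_rot: [-3.099, -0.517, 0.0]
contact_force: [0.7, 0.1, -0.5]
opening: 0.0191
```

```bash
python3 - <<'E'
from h import *
np.set_printoptions(precision=2,suppress=True)
o=sensors.get_obs();print(o['t'],o['tool_pos']*1e3,o['tool_rot']*1e3,o['dq'],o['contact_force'],o['wrist_torque'])
w=snap('wrist','w8'); s=snap('scene','s8')
im=w['image'][:,:,::-1]
cv2.imwrite('pics/c12.png',cv2.resize(im[150:270,235:400],None,fx=4.5,fy=4.5,interpolation=cv2.INTER_CUBIC))
cv2.imwrite('pics/c13.png',cv2.resize(s['image'][180:290,350:480,::-1],None,fx=5,fy=5,interpolation=cv2.INTER_CUBIC))
E
```

```text
6.325 [502.7  129.5  190.24] [-3098.68  -516.9      0.24] [ 0. -0. -0.  0. -0. -0.] [ 0.7   0.14 -0.5 ] [0.08 0.03 0.04]
```

View pics/c12.png

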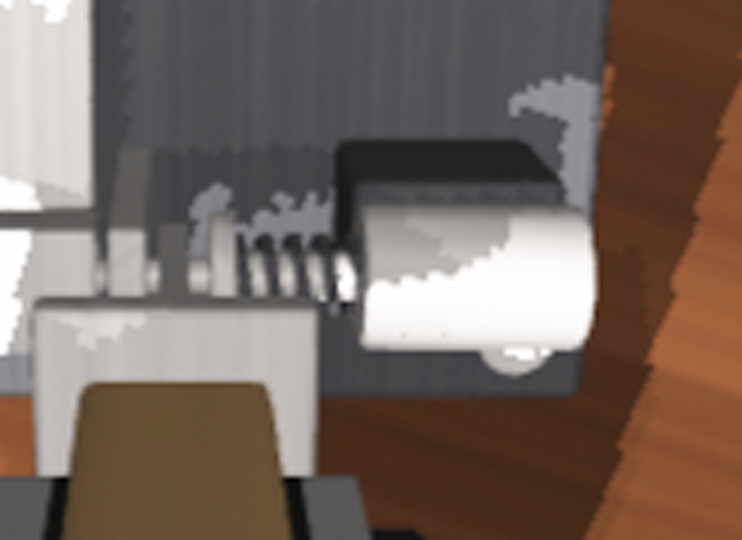

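View pics/c13.png

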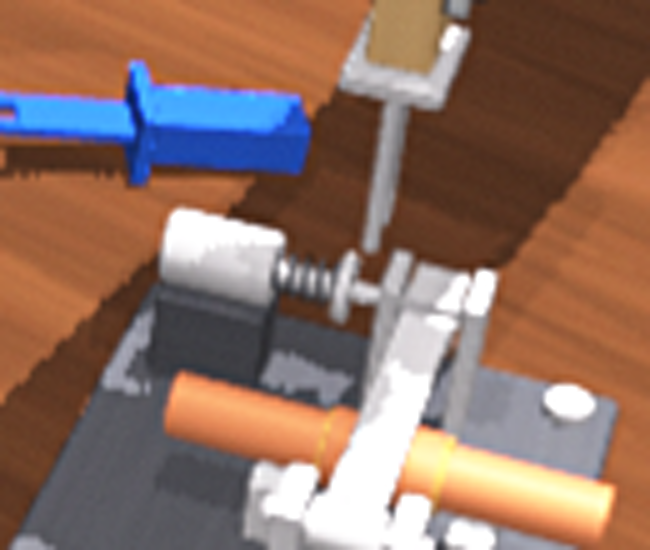

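>>> move_arm(
  increments=[
    [-0.3,0,0,0,1.2],
    [-0.52,0,0,0,1.2],
    [-0.52,0,0.6,0,1.2],
    [-0.52,0,0.6,0,1.2],
    [-0.52,0,0.6,0,1.2],
  ],
)

```text
t: 7.05
tool_pos: [0.4978, 0.1277, 0.1841]
tool_rot: [3.099, 0.517, -0.001]
contact_force: [-0.1, 0.6, -2.0]
opening: 0.0194
```

```bash
python3 - <<'E'
from h import *
np.set_printoptions(precision=2,suppress=True)
o=sensors.get_obs();print(o['t'],o['tool_pos']*1e3,o['tool_rot']*1e3,o['dq'],o['contact_force'],o['wrist_torque'])
w=snap('wrist','w9'); s=snap('scene','s9')
im=w['image'][:,:,::-1]
cv2.imwrite('pics/c14.png',cv2.resize(im[170:250,240:340],None,fx=7,fy=7,interpolation=cv2.INTER_CUBIC))
cv2.imwrite('pics/c15.png',cv2.resize(s['image'][180:290,350:480,::-1],None,fx=5,fy=5,interpolation=cv2.INTER_CUBIC))
E
```

```text
7.05 [497.8  127.74 184.1 ] [3098.79  516.79   -0.56] [ 0.   -0.   -0.01  0.    0.   -0.  ] [-0.06  0.62 -1.96] [-0.02  0.03  0.01]
```

View pics/c14.png

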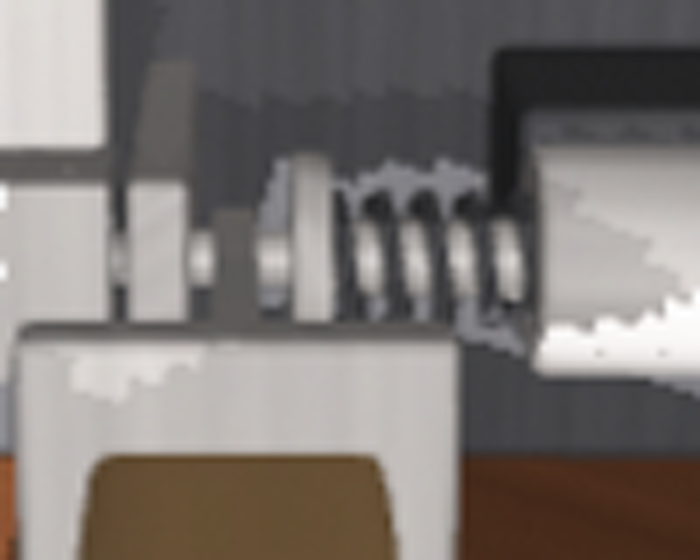

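View pics/c15.png

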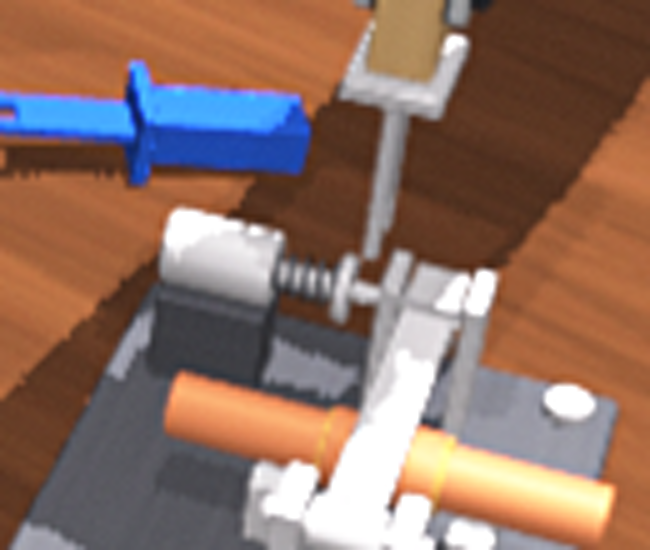

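```bash
python3 - <<'E'
from h import *
np.set_printoptions(precision=2,suppress=True)
w=load('w9'); T=np.array([.4978,.12774]); a=.3305
X=np.array([np.cos(a),np.sin(a)]);Y=np.array([np.sin(a),-np.cos(a)])
G=lambda px,z: (lambda q: np.c_[(q-T)@X,(q-T)@Y]*1e3)(onz(w,px,z)[:,:2])
cv=lambda p:(np.array(p,float)+.5)/7-.5+[240,170]
print('tip',G(cv([(213,209),(255,209)]),.0815))
print('ear',G(cv([(130,182),(187,182)]),.072))
print('collar',G(cv([(295,260)]),.071),G(cv([(294,160)]),.062),'shank',G(cv([(205,259),(272,260)]),.063))
print('barrel',G(cv([(540,148),(540,372)]),.06))
E
```

```text
tip [[10.25 -1.5 ]
 [10.25  2.35]]
ear [[10.29 -9.52]
 [10.29 -4.08]]
collar [[2.22 6.28]] [[9.88 6.32]] shank [[-0.06 -2.53]
 [-0.17  4.16]]
barrel [[ 10.59  30.91]
 [-13.06  31.69]]
```

>>> move_arm(
  increments=[
    [0,0.05,0.5,0,1.2],
    [0,0.05,1,0,1.2],
    [0,0.05,1.4,0,1.2],
    [0,0.05,1.4,0,1.2],
  ],
)

```text
t: 7.65
tool_pos: [0.4976, 0.1272, 0.1696]
tool_rot: [-3.099, -0.517, 0.002]
contact_force: [0.7, -0.3, -2.2]
opening: 0.0194
```

>>> move_arm(
  increments=[
    [0,0,0.3,0,1.2],
    [0,0,0.6,0,1.2],
    [0,0,0.9,0,1.2],
    [0,0,1.2,0,1.2],
    [0,0,1.2,0,1.2],
  ],
)

```text
t: 8.28
tool_pos: [0.4978, 0.1272, 0.1579]
tool_rot: [-3.099, -0.517, 0.001]
contact_force: [0.0, -0.0, -1.7]
opening: 0.0193
```

```bash
python3 - <<'E'
from h import *
np.set_printoptions(precision=2,suppress=True)
o=sensors.get_obs();print(o['t'],o['tool_pos']*1e3,o['tool_rot']*1e3,o['dq'],o['contact_force'],o['wrist_torque'])
w=snap('wrist','w10'); s=snap('scene','s10')
im=w['image'][:,:,::-1]
cv2.imwrite('pics/c16.png',cv2.resize(im[170:250,240:340],None,fx=7,fy=7,interpolation=cv2.INTER_CUBIC))
cv2.imwrite('pics/c17.png',cv2.resize(s['image'][180:290,350:480,::-1],None,fx=5,fy=5,interpolation=cv2.INTER_CUBIC))
E
```

```text
8.275 [497.81 127.24 157.87] [-3098.73  -516.78     1.19] [ 0.   -0.   -0.01 -0.   -0.   -0.  ] [ 0.02 -0.01 -1.74] [ 0.03  0.03 -0.01]
```

View pics/c16.png

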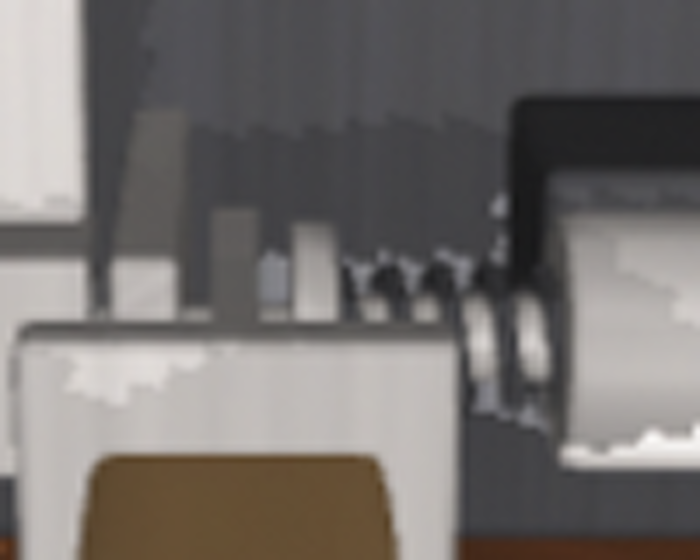

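View pics/c17.png

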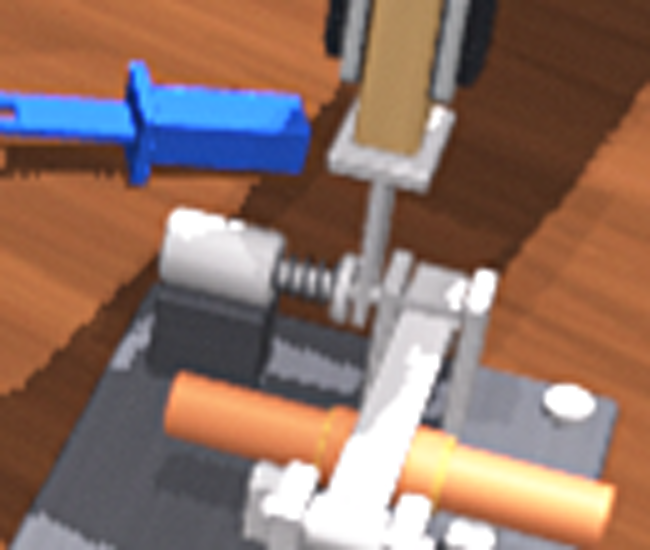

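>>> move_arm(
  increments=[
    [0,0.1,0,0,1.2],
    [0,0.2,0,0,1.2],
    [0,0.2,0,0,1.2],
  ],
)

```text
t: 8.75
tool_pos: [0.4988, 0.1253, 0.1584]
tool_rot: [3.099, 0.517, 0.0]
contact_force: [0.9, 0.3, -0.7]
opening: 0.0195
```

>>> move_arm(
  increments=[
    [0,0.05,0,0,1.2],
    [0,0.1,0,0,1.2],
    [0,0.15,0,0,1.2],
    [0,0.2,0,0,1.2],
    [0,0.2,0,0,1.2],
  ],
)

```text
t: 9.38
tool_pos: [0.4991, 0.124, 0.1583]
tool_rot: [-3.097, -0.517, 0.0]
contact_force: [-0.7, 3.2, -0.7]
opening: 0.0196
```

```bash
cat > f.py <<'E'
from h import *
import sys
np.set_printoptions(precision=2,suppress=True)
L=[sensors.get_obs()]
o=L[0]; a=.3305
X=np.array([np.cos(a),np.sin(a)]);Y=np.array([np.sin(a),-np.cos(a)])
f=o['contact_force'];p=o['tool_pos']
print(o['t'],'gx,gy',(p[:2]-[.4978,.1272])@X*1e3,(p[:2]-[.4978,.1272])@Y*1e3,'z',p[2],'F',f[:2]@X,f[:2]@Y,f[2],'tq',o['wrist_torque'])
if len(sys.argv)>1:
    n=sys.argv[1]; w=snap('wrist','w'+n);s=snap('scene','s'+n)
    A=cv2.resize(w['image'][130:250,220:340,::-1],None,fx=3.3,fy=3.3,interpolation=cv2.INTER_CUBIC)
    B=cv2.resize(s['image'][190:310,350:470,::-1],None,fx=3.3,fy=3.3,interpolation=cv2.INTER_CUBIC)
    cv2.imwrite('pics/p'+n+'.png',np.hstack([A,B]))
E
python3 f.py 11
```

```text
9.375 gx,gy 0.22694136396270467 3.4691911749042825 z 0.15829811262176022 F 0.3607436503366853 -3.2729352739887245 -0.7478064749445017 tq [ 0.8   0.29 -0.02]
```

View pics/p11.png

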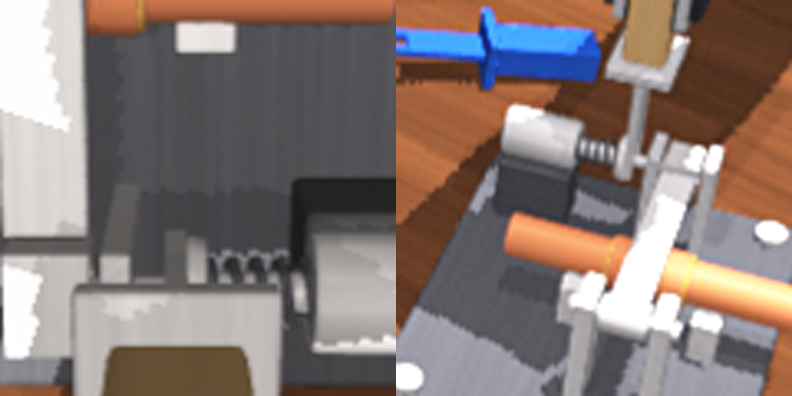

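>>> move_arm(
  increments=[
    [0,0.05,0,0,1.2],
    [0,0.1,0,0,1.2],
    [0,0.1,0,0,1.2],
  ],
)

```text
t: 9.85
tool_pos: [0.4996, 0.1226, 0.1583]
tool_rot: [-3.099, -0.517, 0.0]
contact_force: [-0.9, 3.3, -0.2]
opening: 0.019
```

>>> move_arm(
  increments=[
    [0,0.05,0,0,1.2],
    [0,0.1,0,0,1.2],
    [0,0.1,0,0,1.2],
  ],
)

```text
t: 10.22
tool_pos: [0.5, 0.1216, 0.1583]
tool_rot: [-3.099, -0.517, 0.0]
contact_force: [-1.0, 4.5, -0.3]
opening: 0.019
```

```bash
python3 f.py
```

```text
10.225 gx,gy 0.2284723954820051 6.021148236089516 z 0.1583010071372265 F 0.5366737990725234 -4.59373616302894 -0.30224416378362556 tq [0.95 0.38 0.02]
```

```bash
cat >> f.py <<'E'
if len(sys.argv)==1:
    s=get_image('scene')['image'].astype(int); r=load('s11')['image'].astype(int)
    D=np.abs(s-r).sum(2)[230:300,415:470]; print('strapdiff',(D>60).sum(),D.mean())
E
python3 f.py
```

```text
10.225 gx,gy 0.2284723954820051 6.021148236089516 z 0.1583010071372265 F 0.5366737990725234 -4.59373616302894 -0.30224416378362556 tq [0.95 0.38 0.02]
strapdiff 182 10.459220779220779
```

>>> move_arm(
  increments=[
    [0,0.05,0,0,1.2],
    [0,0.05,0,0,1.2],
  ],
)

```text
t: 10.52
tool_pos: [0.5001, 0.1211, 0.1583]
tool_rot: [-3.099, -0.517, 0.0]
contact_force: [-2.4, 4.1, -0.9]
opening: 0.0193
```

```bash
python3 f.py
```

```text
10.525 gx,gy 0.23583839880564264 6.519637101924429 z 0.1582922927625052 F -0.9478422119630514 -4.642904277673906 -0.9481777110649277 tq [ 0.97  0.38 -0.04]
strapdiff 189 11.32025974025974
```

>>> move_arm(
  increments=[
    [0,0.05,0,0,1.2],
    [0,0.05,0,0,1.2],
  ],
)

```text
t: 10.82
tool_pos: [0.5003, 0.1206, 0.1583]
tool_rot: [-3.099, -0.517, 0.0]
contact_force: [-2.4, 4.4, -0.6]
opening: 0.0196
```

```bash
python3 f.py
```

```text
10.825 gx,gy 0.2526602224675006 7.017327313115925 z 0.15830748493720062 F -0.8981457276280597 -4.930898078708015 -0.6250686698586163 tq [ 1.04  0.46 -0.03]
strapdiff 210 12.465194805194805
```

```bash
python3 f.py 12
```

```text
10.875 gx,gy 0.21489471015851416 7.006396057285611 z 0.15826868870820573 F -0.832389329861857 -4.51176109417257 -0.62782194671179 tq [ 1.06  0.42 -0.04]
```

View pics/p12.png

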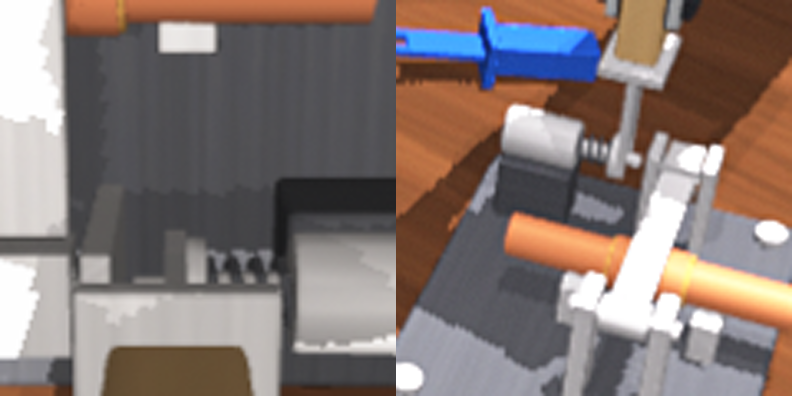

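>>> move_arm(
  increments=[
    [0,0.05,0,0,1.2],
    [0,0.05,0,0,1.2],
  ],
)

```text
t: 11.22
tool_pos: [0.5005, 0.1202, 0.1583]
tool_rot: [-3.099, -0.517, -0.0]
contact_force: [-2.0, 5.2, -0.5]
opening: 0.0192
```

>>> move_arm(
  increments=[
    [0,0.05,0,0,1.2],
    [0,0.05,0,0,1.2],
  ],
)

```text
t: 11.48
tool_pos: [0.5006, 0.1197, 0.1583]
tool_rot: [3.099, 0.517, -0.0]
contact_force: [-1.3, 4.2, 0.5]
opening: 0.0193
```

```bash
python3 f.py
```

```text
11.475 gx,gy 0.2437512531885925 8.035700764428194 z 0.15830185357990004 F 0.1453785873277765 -4.361109746926676 0.46156379004433334 tq [ 1.05  0.44 -0.03]
strapdiff 242 14.543636363636363
```

>>> move_arm(
  increments=[
    [0,0.05,0,0,1.2],
    [0,0.05,0,0,1.2],
  ],
)

```text
t: 11.78
tool_pos: [0.5008, 0.1192, 0.1583]
tool_rot: [3.099, 0.517, -0.0]
contact_force: [-1.9, 5.1, -0.9]
opening: 0.0198
```

```bash
python3 f.py
```

```text
11.775 gx,gy 0.24430785648150738 8.55776156611134 z 0.15830472768752155 F -0.16786863942765495 -5.434801772557103 -0.8974821078293077 tq [ 1.06  0.43 -0.03]
strapdiff 253 15.346233766233766
```

>>> move_arm(
  increments=[
    [0,0.05,0,0,1.2],
    [0,0.05,0,0,1.2],
  ],
)

```text
t: 12.08
tool_pos: [0.501, 0.1187, 0.1583]
tool_rot: [3.099, 0.517, -0.0]
contact_force: [-2.5, 3.7, -1.0]
opening: 0.0193
```

```bash
python3 f.py
```

```text
12.075 gx,gy 0.23767094190174456 9.033724085394482 z 0.15830113501788456 F -1.18766237157726 -4.319189065038444 -0.954370932042521 tq [ 1.14  0.45 -0.01]
strapdiff 261 15.862857142857143
```

>>> move_arm(
  increments=[
    [0,0.05,0,0,1.2],
    [0,0.05,0,0,1.2],
  ],
)

```text
t: 12.38
tool_pos: [0.5011, 0.1183, 0.1583]
tool_rot: [-3.099, -0.517, -0.0]
contact_force: [-1.5, 3.8, -0.1]
opening: 0.0194
```

```bash
python3 f.py
```

```text
12.375 gx,gy 0.2550403432145613 9.501905684248289 z 0.158307149935182 F -0.16771305438742115 -4.028016043847063 -0.1095079692819636 tq [1.17 0.52 0.  ]
strapdiff 276 16.593766233766235
```

>>> move_arm(
  increments=[
    [0,0.05,0,0,1.2],
    [0,0.05,0,0,1.2],
  ],
)

```text
t: 12.68
tool_pos: [0.5013, 0.1178, 0.1583]
tool_rot: [-3.099, -0.517, 0.0]
contact_force: [-2.0, 4.8, -1.2]
opening: 0.0196
```

```bash
python3 f.py
```

```text
12.675 gx,gy 0.22128408844247088 9.996972795537644 z 0.1582936357207866 F -0.3624540551009855 -5.192095772959133 -1.2261140423002317 tq [ 1.12  0.5  -0.01]
strapdiff 289 17.37818181818182
```

>>> move_arm(
  increments=[
    [0,0.05,0,0,1.2],
    [0,0.05,0,0,1.2],
  ],
)

```text
t: 12.98
tool_pos: [0.5014, 0.1174, 0.1583]
tool_rot: [-3.099, -0.517, 0.0]
contact_force: [-2.0, 4.8, 0.0]
opening: 0.0192
```

```bash
python3 f.py
```

```text
12.975 gx,gy 0.22528289805521026 10.43979008298357 z 0.15828534319961798 F -0.3181557601007642 -5.165808790996938 0.008876357212536545 tq [1.17 0.5  0.01]
strapdiff 301 18.22909090909091
```

>>> move_arm(
  increments=[
    [0,0.05,0,0,1.2],
    [0,0.05,0,0,1.2],
  ],
)

```text
t: 13.28
tool_pos: [0.5017, 0.1167, 0.1583]
tool_rot: [3.098, 0.517, 0.0]
contact_force: [-2.2, 3.3, -0.3]
opening: 0.0193
```

```bash
python3 f.py 13
```

```text
13.275 gx,gy 0.2433568456969588 11.156849728792634 z 0.1583056095356 F -0.9667196436326404 -3.8525261821820225 -0.2967485724579642 tq [ 1.02  0.44 -0.01]
```

View pics/p13.png

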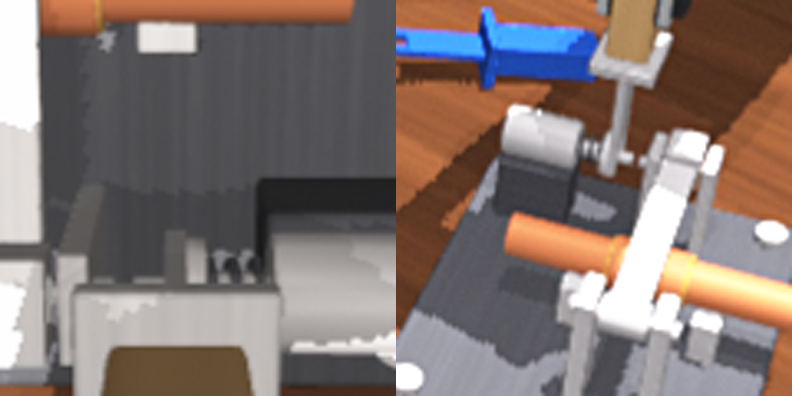

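>>> move_arm(
  increments=[
    [0,0,0,0,1.2],
    [0,0,0,0,1.2],
    [0,0,0,0,1.2],
    [0,0,0,0,1.2],
    [0,0,0,0,1.2],
  ],
)

```text
t: 14.0
tool_pos: [0.5016, 0.1169, 0.1583]
tool_rot: [3.099, 0.517, -0.0]
contact_force: [-2.4, 4.0, -0.5]
opening: 0.0191
```

```bash
python3 f.py 14
```

```text
14.0 gx,gy 0.23972192145347607 11.015288491268217 z 0.15829709356301888 F -0.9853454527842245 -4.566416018621178 -0.4557063025564986 tq [ 0.98  0.44 -0.01]
```

View pics/p14.png

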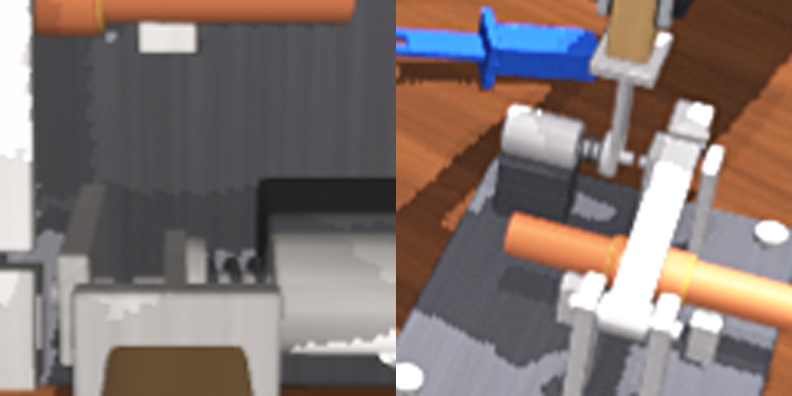

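The strap is lifting (lug at about (690,120), above the ear tops). I'll keep holding the bar.

>>> move_arm(
  increments=[
    [0,0,0,0,1.2],
    [0,0,0,0,1.2],
    [0,0,0,0,1.2],
    [0,0,0,0,1.2],
    [0,0,0,0,1.2],
  ],
)

```text
t: 14.72
tool_pos: [0.5016, 0.1169, 0.1583]
tool_rot: [-3.099, -0.517, -0.0]
contact_force: [-2.0, 3.1, -0.5]
opening: 0.0194
```

>>> move_arm(
  increments=[
    [0,0,0,0,1.2],
    [0,0,0,0,1.2],
    [0,0,0,0,1.2],
    [0,0,0,0,1.2],
    [0,0,0,0,1.2],
  ],
)

```text
t: 15.35
tool_pos: [0.5016, 0.1169, 0.1583]
tool_rot: [-3.099, -0.517, 0.0]
contact_force: [-1.6, 4.7, -0.3]
opening: 0.0196
```

>>> move_arm(
  increments=[
    [0,0,0,0,1.2],
    [0,0,0,0,1.2],
    [0,0,0,0,1.2],
    [0,0,0,0,1.2],
    [0,0,0,0,1.2],
  ],
)

```text
t: 15.98
tool_pos: [0.5016, 0.1169, 0.1583]
tool_rot: [-3.099, -0.517, 0.0]
contact_force: [-1.6, 3.8, -0.3]
opening: 0.0198
```

```bash
python3 f.py 15
```

```text
15.975 gx,gy 0.2286679467394824 11.019890196922145 z 0.1582816273388685 F -0.33736762220249983 -4.09265101903404 -0.2731146150223423 tq [ 1.    0.43 -0.03]
```

View pics/p15.png

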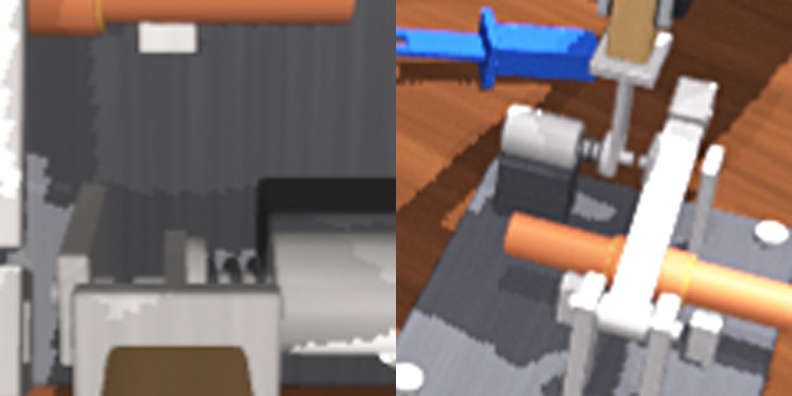

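>>> move_arm(
  increments=[
    [0,0,0,0,1.2],
    [0,0,0,0,1.2],
    [0,0,0,0,1.2],
    [0,0,0,0,1.2],
    [0,0,0,0,1.2],
  ],
)

```text
t: 16.7
tool_pos: [0.5016, 0.1168, 0.1583]
tool_rot: [3.099, 0.517, 0.0]
contact_force: [-1.6, 3.7, -1.1]
opening: 0.0195
```

```bash
python3 f.py 16; python3 - <<'E'
from h import *
s=load('s16');a=.331;R=np.array([[np.cos(a),-np.sin(a)],[np.sin(a),np.cos(a)]])
sh=np.array([.4978,.1277])
for z in (.07,.08,.09,.1,.11):
    p=R@[-.002,.021]+sh; print(z,(proj(s,[p[0],p[1],z])[0]-[350,190])*3.3+[396,0])
E
```

```text
16.7 gx,gy 0.2413748724327447 11.035265947746415 z 0.15832264504385224 F -0.29071703223607676 -3.976711919815395 -1.1160148082594592 tq [ 0.98  0.47 -0.04]
0.07 [683.27160024 154.39620415]
0.08 [686.39986958 137.37831777]
0.09 [689.56873376 120.12554307]
0.1 [692.77893451 102.63325827]
0.11 [696.03122996  84.89672776]
```

View pics/p16.png

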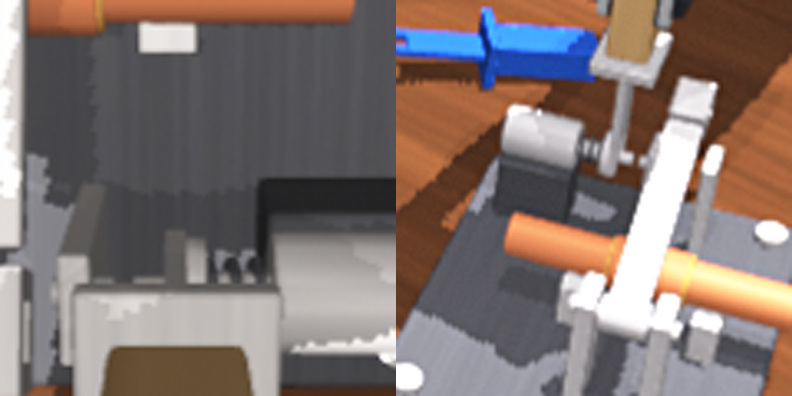

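>>> move_arm(
  increments=[
    [0,-0.2,0,0,1.2],
    [0,-0.4,0,0,1.2],
    [0,-0.6,0,0,1.2],
    [0,-0.8,0,0,1.2],
    [0,-0.98,0,0,1.2],
  ],
)

```text
t: 17.42
tool_pos: [0.4988, 0.1255, 0.1584]
tool_rot: [3.097, 0.517, 0.001]
contact_force: [0.5, -0.0, -1.7]
opening: 0.0198
```

>>> move_arm(
  increments=[
    [0,0,0,0,1.2],
    [0,0,0,0,1.2],
  ],
)

```text
t: 17.68
tool_pos: [0.4986, 0.1258, 0.1584]
tool_rot: [3.098, 0.517, 0.001]
contact_force: [0.5, 0.4, -1.7]
opening: 0.0193
```

```bash
python3 f.py 17
```

```text
17.675 gx,gy 0.3340917426802277 1.5519763419618258 z 0.15836540364112 F 0.6437294580575333 -0.20884811803707445 -1.744598174700105 tq [-0.    0.02 -0.02]
```

View pics/p17.png

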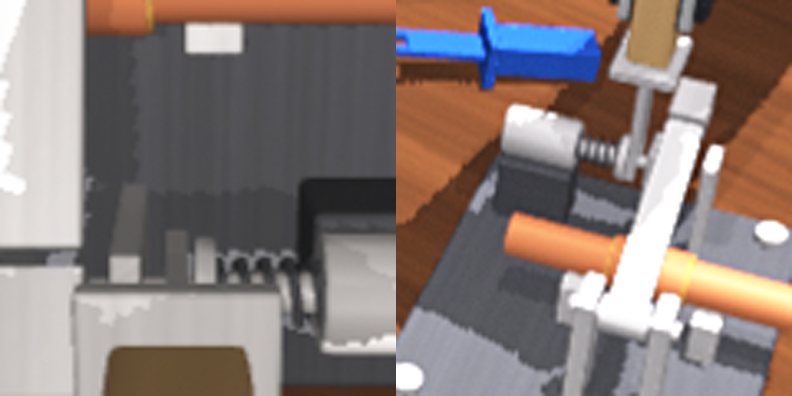

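>>> move_arm(
  increments=[
    [0,0,-1,0,1.2],
    [0,0,-3,0,1.2],
    [0,0,-6,0,1.2],
    [0,0,-9.2,0,1.2],
    [0,0,-9.2,0,1.2],
  ],
)

```text
t: 18.4
tool_pos: [0.5006, 0.1263, 0.2554]
tool_rot: [3.098, 0.517, 0.014]
contact_force: [-0.0, -0.2, -1.7]
opening: 0.0193
```

```bash
cat > g.py <<'E'
from h import *
np.set_printoptions(precision=4,suppress=True)
o=sensors.get_obs();r=o['tool_rot'];a=2*np.arctan2(r[1],r[0]);a=(a+np.pi)%(2*np.pi)-np.pi
X=np.array([np.cos(a),np.sin(a)]);Y=np.array([np.sin(a),-np.cos(a)]);v=np.array([.5308,-.1776,.1126])-o['tool_pos']
print(o['t'],o['tool_pos'],'yaw',a,'to stand cm',v[:2]@X*100,v[:2]@Y*100,-v[2]*100,'twist',np.degrees(a-.3496),o['contact_force'],o['dq'])
E
python3 g.py
```

```text
18.4 [0.5006 0.1263 0.2554] yaw 0.33044580698219406 to stand cm -7.004304279809791 29.729102436986004 14.277659295101078 twist -1.0974544198992315 [-0.0421 -0.2469 -1.7423] [-0.0028  0.0318  0.0702 -0.0008 -0.0157  0.0014]
```

>>> move_arm(
  increments=[
    [-1.4,5.5,0,-0.2,1.2],
    [-2.8,11,0,-0.5,1.2],
    [-4.2,16.5,0,-0.8,1.2],
    [-5.6,22,0,-1.1,1.2],
    [-6.6,26.5,0,-1.1,1.2],
  ],
)

```text
t: 19.02
tool_pos: [0.5213, -0.1479, 0.2491]
tool_rot: [-3.093, -0.545, 0.002]
contact_force: [0.5, 0.7, -2.0]
opening: 0.0193
```

>>> move_arm(
  increments=[
    [0,0,0,0,1.2],
    [0,0,0,0,1.2],
    [0,0,0,0,1.2],
  ],
)

```text
t: 19.4
tool_pos: [0.5218, -0.1447, 0.2499]
tool_rot: [-3.093, -0.549, 0.001]
contact_force: [0.6, -0.1, -1.2]
opening: 0.0194
```

```bash
python3 g.py
```

```text
19.4 [ 0.5218 -0.1447  0.2499] yaw 0.35127112667811655 to stand cm -0.2879615652034768 3.3969249821606637 13.726678855299673 twist 0.0957485056877944 [ 0.5781 -0.0585 -1.1871] [ 0.0031 -0.004  -0.0045 -0.0016 -0.0009  0.0006]
```

>>> move_arm(
  increments=[
    [-0.29,3.4,0,0.1,1.2],
    [-0.29,3.4,3,0.1,1.2],
    [-0.29,3.4,5.5,0.1,1.2],
    [-0.29,3.4,5.5,0.1,1.2],
    [-0.29,3.4,5.5,0.1,1.2],
  ],
)

```text
t: 20.02
tool_pos: [0.5315, -0.1784, 0.1965]
tool_rot: [3.093, 0.545, 0.002]
contact_force: [0.3, -0.5, -1.2]
opening: 0.0193
```

```bash
python3 g.py; python3 - <<'E'
from h import *
w=snap('wrist','w20');s=snap('scene','s20')
A=cv2.resize(w['image'][100:300,170:390,::-1],None,fx=3,fy=3,interpolation=cv2.INTER_CUBIC); cv2.imwrite('pics/p20.png',A)
cv2.imwrite('pics/p21.png',s['image'][:,:,::-1])
E
```

```text
20.025 [ 0.5315 -0.1784  0.1965] yaw 0.349123684673859 to stand cm -0.038216380816562937 -0.09688629015804268 8.387322774399786 twist -0.02729085790527709 [ 0.2986 -0.5243 -1.169 ] [-0.0033 -0.0086 -0.0176  0.0009 -0.0025 -0.0014]
```

View pics/p20.png

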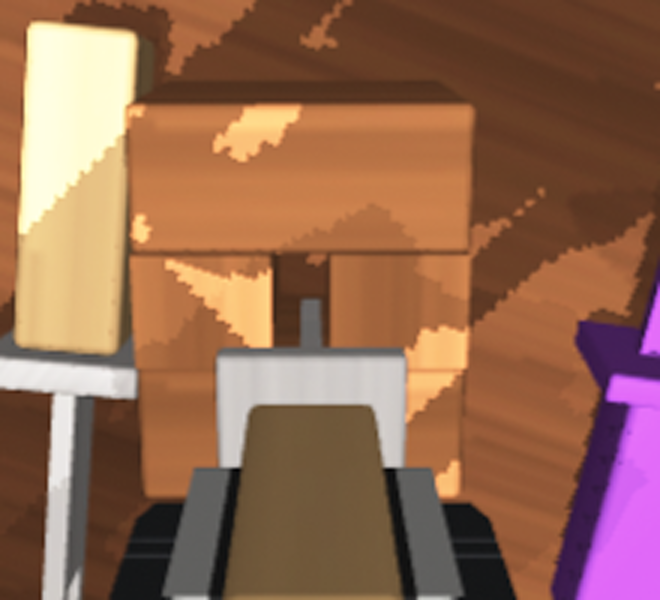

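View pics/p21.png

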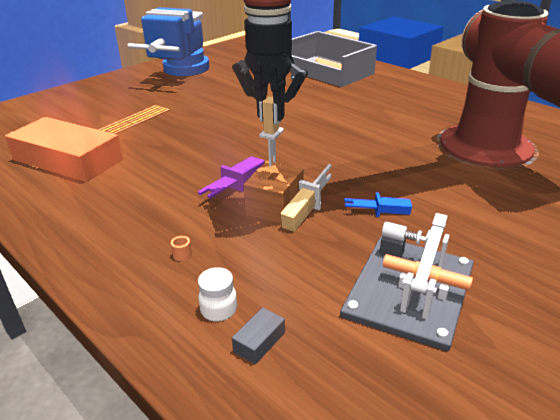

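```bash
python3 - <<'E'
from h import *
np.set_printoptions(precision=2,suppress=True)
w=load('w20'); T=np.array([.5315,-.1784]); a=.3491
X=np.array([np.cos(a),np.sin(a)]);Y=np.array([np.sin(a),-np.cos(a)])
G=lambda px,z: (lambda q: np.c_[(q-T)@X,(q-T)@Y]*1e3)(onz(w,px,z)[:,:2])
cv=lambda p:(np.array(p,float)+.5)/3-.5+[170,100]
print('tip',G(cv([(301,299),(321,299)]),.0939)); print('slot',G(cv([(273,252),(330,252),(273,300),(330,300)]),.07))
print('seam',G(cv([(131,252),(470,252),(140,370),(465,370)]),.07))
E
```

```text
tip [[10.44 -1.41]
 [10.43  2.88]]
slot [[15.25 -8.16]
 [15.24  5.17]
 [ 3.61 -8.28]
 [ 3.6   5.22]]
seam [[ 15.27 -41.34]
 [ 15.21  37.9 ]
 [-13.89 -40.56]
 [-13.95  37.87]]
```

>>> move_arm(
  increments=[
    [0.1,-0.18,0,0,1.2],
    [0.1,-0.18,0,0,1.2],
    [0.1,-0.18,1.5,0,1.2],
    [0.1,-0.18,3,0,1.2],
    [0.1,-0.18,3,0,1.2],
  ],
)

```text
t: 20.75
tool_pos: [0.5297, -0.1761, 0.1622]
tool_rot: [-3.091, -0.543, 0.007]
contact_force: [-1.1, -0.6, -1.6]
opening: 0.0197
```

```bash
python3 g.py
```

```text
20.75 [ 0.5297 -0.1761  0.1622] yaw 0.34783001755389087 to stand cm 0.056040320413555826 0.17504470901634123 4.962901162415012 twist -0.10141252397429613 [-1.0692 -0.608  -1.5842] [ 0.0004 -0.0163 -0.0309  0.0009  0.0081 -0.0011]
```

>>> move_arm(
  increments=[
    [0,0,1.2,0,1.2],
    [0,0,2.4,0,1.2],
    [0,0,3.6,0,1.2],
    [0,0,4.4,0,1.2],
    [0,0,4.4,0,1.2],
  ],
)

```text
t: 21.38
tool_pos: [0.5307, -0.1766, 0.1202]
tool_rot: [-3.093, -0.544, 0.002]
contact_force: [-0.0, -0.5, -1.5]
opening: 0.0192
```

```bash
python3 g.py
```

```text
21.375 [ 0.5307 -0.1766  0.1202] yaw 0.34791983224441925 to stand cm -0.025325934808705552 0.09862115653101196 0.7619663432807913 twist -0.09626652126874646 [-0.0021 -0.4687 -1.4709] [-0.0003 -0.013  -0.0179 -0.0013  0.0042  0.0007]
```

>>> move_arm(
  increments=[
    [0,0,0.3,0,1.2],
    [0,0,0.6,0,1.2],
    [0,0,0.7,0,1.2],
    [0,0,0.75,0,1.2],
    [0,0,0.75,0,1.2],
  ],
)

```text
t: 22.0
tool_pos: [0.5313, -0.1769, 0.1139]
tool_rot: [3.094, 0.544, 0.0]
contact_force: [-0.4, 0.1, -1.5]
opening: 0.0193
```

```bash
python3 g.py
```

```text
22.0 [ 0.5313 -0.1769  0.1139] yaw 0.34790305893739415 to stand cm -0.06954805245642919 0.049432305306551745 0.13024119798884376 twist -0.09722756096976169 [-0.3531  0.1386 -1.5389] [-0.0017 -0.002  -0.0016  0.0014  0.0012 -0.0007]
```

>>> move_arm(
  increments=[
    [0,0,0.07,0,1.2],
    [0,0,0.14,0,1.2],
    [0,0,0.18,0,1.2],
    [0,0,0.18,0,1.2],
  ],
)

```text
t: 22.5
tool_pos: [0.5313, -0.1769, 0.1126]
tool_rot: [3.094, 0.544, 0.0]
contact_force: [-2.3, 1.2, 4.0]
opening: 0.0193
```

```bash
python3 g.py
```

```text
22.5 [ 0.5313 -0.1769  0.1126] yaw 0.3479672853242137 to stand cm -0.07540898539644028 0.049399221822208975 0.0010042764323175968 twist -0.09354766007162527 [-2.279   1.1572  3.9524] [-0.0008 -0.0005  0.0009  0.0019 -0.0001  0.0006]
```

>>> move_arm(
  increments=[
    [0,0,0,0,2.2],
    [0,0,0,0,3],
    [0,0,0,0,5],
    [0,0,0,0,5],
    [0,0,0,0,5],
  ],
)

```text
t: 23.12
tool_pos: [0.5313, -0.1769, 0.112]
tool_rot: [3.094, 0.544, 0.0]
contact_force: [-0.4, 0.6, -0.5]
opening: 0.05
```

>>> move_arm(
  increments=[
    [0,0,-2,0,5],
    [0,0,-5,0,5],
    [0,0,-9,0,5],
    [0,0,-12,0,5],
    [-6,0,-12,0,5],
  ],
)

```text
t: 23.75
tool_pos: [0.4777, -0.1981, 0.238]
tool_rot: [3.087, 0.548, 0.011]
contact_force: [-0.3, -1.6, 0.2]
opening: 0.05
```

>>> move_arm(
  increments=[
    [-4,0,0,0,5],
    [-4,0,0,0,5],
    [-4,0,0,0,5],
    [-4,0,0,0,5],
  ],
)

```text
t: 24.25
tool_pos: [0.438, -0.2108, 0.2326]
tool_rot: [3.094, 0.545, 0.001]
contact_force: [-0.2, 0.4, 0.6]
opening: 0.0498
```

```bash
python3 g.py; python3 - <<'E'
from h import *
w=snap('wrist','w30');s=snap('scene','s30');t=snap('top','t30')
c=lambda im,y0,y1,x0,x1:cv2.resize(im[y0:y1,x0:x1,::-1],(390,390),interpolation=cv2.INTER_CUBIC)
cv2.imwrite('pics/p30.png',np.hstack([c(s['image'],130,230,225,325),c(s['image'],210,330,350,470)]))
cv2.imwrite('pics/p31.png',w['image'][:,:,::-1])
cv2.imwrite('pics/p32.png',t['image'][:,:,::-1])
E
```

```text
24.25 [ 0.438  -0.2108  0.2326] yaw 0.34883333108822123 to stand cm 9.854549979988262 0.055339067725088335 11.996746952602471 twist -0.043926892928812286 [-0.21    0.3731  0.591 ] [ 0.0017  0.0077  0.002  -0.0013 -0.001  -0.0006]
```

View pics/p30.png

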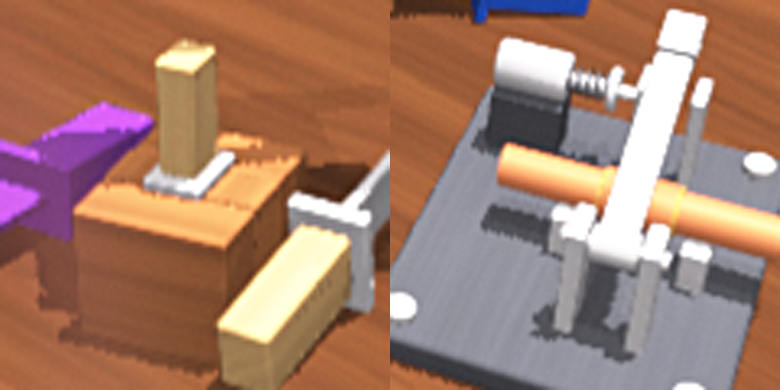

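View pics/p31.png

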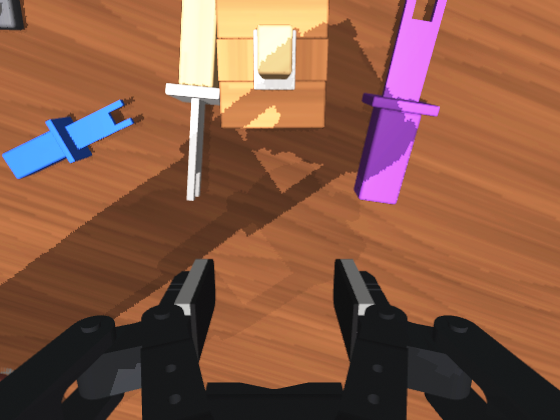

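View pics/p32.png

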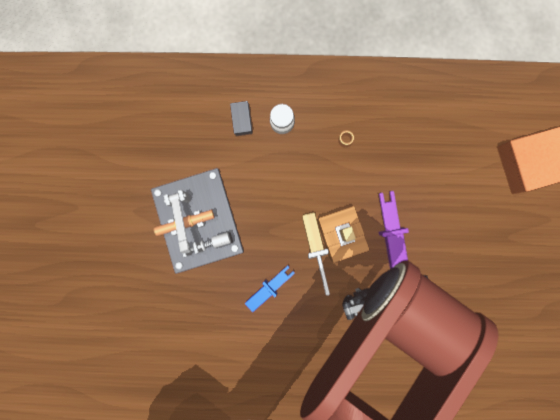

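```bash
python3 -c "
from h import *
print(order.finish_job())"
```

```text
the job is handed in; nothing more can be done
None
```

The job is done and handed in at about 24 s of the 64 s allowed; no verdict is reported. I took the wood-and-steel fork from the stand, set it astride the shank and pushed the collar about 8 mm until the catch let go. I held it there about 3 s while the strap rose, let the bar spring back, and put the tool back in its slot.

**Last checks:**
- **Force:** the wrist read at most about 5.5 N while pushing, well under 12 N. I stopped once the catch let go and did not feel the hard stop.
- **Strap:** its lug measured about 110 mm above the bench, which is fully up.
- **Spring bar:** the force was back to zero, and in the pictures the collar stands back at its rest position.
- **Tool:** it stands upright with its flange on the block. The gripper height matched the one I first gripped it at, within 0.1 mm, and its position within about 1 mm.
- **Bystanders:** the jar, the steel block and the coupling look unmoved in the top view.
- **Gripper:** it was clear of everything at hand-in.

**What went wrong or disagreed:**
- The three look-alike forks toppled in the first 2 s. The arm showed no contact force, so I think they fell by themselves, but I can't rule out having disturbed them. I left them lying: the steel one and the purple one beside the stand, the blue one between it and the fixture.
- One sideways move above the bar went about 19 mm off because I measured before the arm had settled. Another was 5 mm off through a centimetre slip. I corrected both before lowering the tool.

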